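# Put the filter set back in its colour-coded caddy

### The arm

A 6-joint arm with a two-finger parallel gripper is mounted at the origin on the work surface. World frame = base frame: x ahead of the robot, y to its left, z up, the work surface at z = 0. Lengths are in m, angles in degrees, forces in N, time in s.
With the tool pointing down it reaches from about 0.25 to 0.725 m from the base axis. Payload 9.7 kg.
Tool frame: the origin (TCP) lies midway between the tips of the shut fingers; the grasp point (between the pads) lies 19 mm behind it; z points along the fingers, y is the direction in which the jaws open and shut (so a half turn about z gives the same grasp; the last joint's range is limited). The gripper opens to 85 mm and grips with 20 to 120 N. Pads are 22 mm wide; open, the fingers measure 114 mm over their backs; the gripper's body (76 mm by 85 mm) begins 54 mm behind the grasp point. The pads swing forward as they close: fully open they stand 13 mm farther back than shut.
Start: joints at [66.864, 4.979, 10.078, 95.1, 0, 90], TCP at [0.216, 0.506, 0.201] pointing down, gripper open.
Joint ranges: [-179.16, 179.16], [-48.56, 103.87], [-65.8, 70.77], [-126.05, 130.52], [-82.76, 87.17], [-180, 180]. Speed limits (degrees/s): [127.2, 127.2, 147.25, 180, 180, 180].

### API

Orientations are given as [roll, pitch, yaw] about the fixed x, y, z axes, in that order (R = Rz(yaw) Ry(pitch) Rx(roll)).
In Python, from workcell import bot, camera, recognise gives the robot as it stands. The module is installed in compiled form; this text tells all that it offers.
- The arm moves only by the tool apply_moves, never from a script. Its argument "targets" is one flat list of numbers, 7 for each row, row after row: the shift along the world's x, y, z in units of 30 mm (1.0 is 30 mm), then the turn, a rotation vector about the world's x, y, z in units of 6 degrees (1.0 is 6 degrees), then the opening, from 0 (shut) to 1 (fully open). A call has 1 to 5 rows; each row is the pose to reach, as a shift and turn from the pose commanded when the call began; what a row does not reach only later rows make up. A row lasts 1/10 s, in which the tool goes at most 50 mm and 8.59 degrees, less where a joint would pass 70% of its speed; a pose out of reach is approached as far as the arm can. A call with a gripper value outside its range is refused whole. The fingers move at their own pace and stop on an object; "newtons" is the grip in N (left out, the last holds). Time passes only in rows, so rows that repeat a pose let the fingers close. It gives the time, the measured TCP pose, the force and the opening at its end, in the units of the state.
- bot.get_obs(): the state, without advancing time (a new reading comes with each control period).
- camera(name): name is "side" or "top"; returns a dict with "img" (384x512x3 uint8, red, green, blue), "intrinsics" (3x3 intrinsics, pixels), "k1" (the pictures are not rectified: a ray, as slopes to the right and down, at radius r is drawn at 1 + k1 r^2 times it, then the intrinsics apply), "origin" and "rotation" of the camera in the world. Camera axes: x right, y up, looking along -z (the intrinsics and any distortion apply to the point x, -y, -z); pixel columns grow to the right and rows downward; lengths in m; the calibration is good to about 2 mm. A picture is of the moment at which its call begins. There is no depth.
- bot.job_done(): hands the job in, once; it reports no verdict.
Trained networks look in the newest picture that a camera, given by its name, has taken for a name from the list of things; names that differ only in an ending like _2 or _b are one class to them, and where a whole thing is asked for, a point or a joint stands for the part that bears it (a point fixed in the world has none). Each returns a list of dicts, best first, with "conf" (0 to 1); they miss things now and then, are a little off and sometimes report something else, mostly with a low value. They report only what shows in the picture. A call takes as long as a camera call. They do not tell look-alikes from the thing itself.
- recognise(query, camera): "box" ([left, top, right, bottom] in pixels, round what is visible of it).
The state is a dict: "time": time; "q": joint angles; "qd": joint speeds; "joint_efforts": joint torques, N m; "ee_pos": TCP position; "tcp_rot": TCP orientation; "wrist_force": force on the tool from outside, world axes, zero at the start; "torque": the same for the moment, N m; "opening": finger opening in m.
Only numpy, scipy, OpenCV 4.12 (cv2) and the standard library are available. Lean on these libraries where they do the work, as an engineer would, in place of code of your own. Each camera call takes 0.05 s, during which the arm holds its last target.

### The job

Pack up the filter kit: put each of the four black-bodied filter cells into the caddy bay of the same colour as its glass, standing upright and flat on the bay's floor. They are glass, so keep them upright and set them down rather than dropping them, and let go of them. The two silver-bodied cells belong to another setup: leave them standing where they are.

Things in the scene. Friction and masses are not known exactly. Their poses are not given: they have to be found in the camera images.
- cell_red_center (a point): the BLACK-bodied filter cell with red glass: an upright cylinder 34 mm across and 44 mm tall, black, about 70 g, with a red disc 27 mm across on its top and a red band round it near the top. The point is its centre, on its axis, 22 mm above its underside; z is its axis, pointing up. It starts standing on the table; to be put in the red bay.
- cell_yellow_center (a point): the BLACK-bodied filter cell with yellow glass: an upright cylinder 34 mm across and 44 mm tall, black, about 70 g, with a yellow disc 27 mm across on its top and a yellow band round it near the top. The point is its centre, on its axis, 22 mm above its underside; z is its axis, pointing up. It starts standing on the table; to be put in the yellow bay.
- cell_green_center (a point): the BLACK-bodied filter cell with green glass: an upright cylinder 34 mm across and 44 mm tall, black, about 70 g, with a green disc 27 mm across on its top and a green band round it near the top. The point is its centre, on its axis, 22 mm above its underside; z is its axis, pointing up. It starts standing on the table; to be put in the green bay.
- cell_blue_center (a point): the BLACK-bodied filter cell with blue glass: an upright cylinder 34 mm across and 44 mm tall, black, about 70 g, with a blue disc 27 mm across on its top and a blue band round it near the top. The point is its centre, on its axis, 22 mm above its underside; z is its axis, pointing up. It starts standing on the table; to be put in the blue bay.
- bay_red: the red bay of the filter caddy: an open square red tray, outside 62 x 62 mm, walls 3 mm thick, so 56 x 56 mm inside, 11 mm high. Origin at the centre of its underside (4 mm above the table); z up, x and y along its walls. Its inner floor is 3 mm above the origin, its rim 11 mm. Fixed. The four bays lie 76 mm apart, two by two, in a flat grey caddy 164 mm square with a rim 12 mm above the table; which bay is where changes.
- bay_yellow: the yellow bay of the filter caddy: an open square yellow tray, outside 62 x 62 mm, walls 3 mm thick, so 56 x 56 mm inside, 11 mm high. Origin at the centre of its underside (4 mm above the table); z up, x and y along its walls. Its inner floor is 3 mm above the origin, its rim 11 mm. Fixed. The four bays lie 76 mm apart, two by two, in a flat grey caddy 164 mm square with a rim 12 mm above the table; which bay is where changes.
- bay_green: the green bay of the filter caddy: an open square green tray, outside 62 x 62 mm, walls 3 mm thick, so 56 x 56 mm inside, 11 mm high. Origin at the centre of its underside (4 mm above the table); z up, x and y along its walls. Its inner floor is 3 mm above the origin, its rim 11 mm. Fixed. The four bays lie 76 mm apart, two by two, in a flat grey caddy 164 mm square with a rim 12 mm above the table; which bay is where changes.
- bay_blue: the blue bay of the filter caddy: an open square blue tray, outside 62 x 62 mm, walls 3 mm thick, so 56 x 56 mm inside, 11 mm high. Origin at the centre of its underside (4 mm above the table); z up, x and y along its walls. Its inner floor is 3 mm above the origin, its rim 11 mm. Fixed. The four bays lie 76 mm apart, two by two, in a flat grey caddy 164 mm square with a rim 12 mm above the table; which bay is where changes.
- silver_green_center (a point): look-alike: a filter cell of the same shape and size (34 mm across, 44 mm tall) with green glass and band but a bare SILVER aluminium body. Not part of the kit: stays where it stands. The point is its centre, 22 mm above its underside. Small loose parts up to 50 mm tall (steel fork, mirror mount, short post) stand among the cells.
- silver_blue_center (a point): look-alike: a filter cell of the same shape and size (34 mm across, 44 mm tall) with blue glass and band but a bare SILVER aluminium body. Not part of the kit: stays where it stands. The point is its centre, 22 mm above its underside. A lab jack up to 80 mm tall stands on the other side from the caddy; a steel tube up to 150 mm tall lies beyond x = 0.8 m.
Not all that is in view belongs to the job. Leave any pink look-alike of the part that bears cell_red_center alone.

How it is judged:
By the outcome, as a careful person would: the job done as asked, in the order asked, and still so for the second after the job is handed in, with the robot touching nothing.
It also fails if it takes over 96 s, if anything falls off the work surface, if the arm or the gripper's body presses on something with over 40 N, if the wrist force passes 120 N, or if a joint passes its speed limit or range.

## Working session

There is one attempt and no reset: what is moved stays moved. The work goes in short steps, Python scripts to look and compute and a tool call to move; the robot and the scene stay as the last step left them, time stands still between calls to the robot, and variables do not carry over. Pictures are saved under pics/ and viewed, and the job is handed in when it is done.

Besides the shell and the picture viewer there is one more tool, called after "Emit:" by a JSON object that holds its "fn" and its "kwargs". apply_moves: Moves the arm, as the interface text tells. Its arguments: {"type":"object","properties":{"targets":{"type":"array"},"newtons":{"type":"number"}},"required":["targets"]}

```bash
ls; mkdir -p pics
python3 - <<'E'
from workcell import bot,camera,recognise
import cv2
print(bot.get_obs())
for n in("top","side"):
    c=camera(n); cv2.imwrite(f"pics/{n}0.png",cv2.resize(c["img"][:,:,::-1],(768,576),interpolation=cv2.INTER_CUBIC))
    print(n,c["intrinsics"],c["k1"],c["origin"],c["rotation"])
    for q in["cell_red_center","cell_green_center","bay_red","bay_yellow","bay_green","bay_blue","silver_green_center","cell_blue_center","cell_yellow_center","silver_blue_center"]:
        print(q,[(round(d["conf"],2),[round(float(v)) for v in d["box"]]) for d in recognise(q,n)])
print(bot.get_obs()["time"])
E
```

```text
pics
{'time': 0.0, 'q': array([6.68633358e+01, 5.01068235e+00, 1.00351029e+01, 9.50985419e+01,
       1.62540831e-04, 8.99993041e+01]), 'qd': array([ 0.08838016,  0.10867487,  0.04528499, -0.00801088, -0.07596606,
       -0.01432468]), 'joint_efforts': array([ 3.88774852e-04, -5.20381773e+01,  4.64801037e+01,  1.63386570e-02,
       -8.14322152e-05, -3.09521880e-06]), 'ee_pos': array([0.21600687, 0.50552666, 0.1998929 ]), 'tcp_rot': array([-1.79925879e+02, -1.63440989e-04,  1.56864032e+02]), 'wrist_force': array([-0.4423412 ,  0.2937856 ,  0.33049245]), 'torque': array([ 0.04682954, -0.00166392, -0.02794986]), 'opening': 0.0850334604644051}
top [[463.80515175   0.         250.10691733]
 [  0.         463.80515175 194.27928441]
 [  0.           0.           1.        ]] -0.11012662688109152 [0.40048557 0.00542358 1.13431629] [  4.72298448   0.21040434 -89.52419705]
cell_red_center [(0.74, [164, 242, 179, 253]), (0.66, [221, 237, 242, 250]), (0.63, [287, 212, 307, 232]), (0.53, [257, 248, 272, 261]), (0.46, [203, 259, 217, 269]), (0.44, [200, 216, 215, 226])]
cell_green_center [(0.67, 
[... 582 characters left out ...]
91255896188307 [ 0.3907957  -0.70163032  0.46189318] [59.71026926 -0.82401973 -7.46281113]
cell_red_center [(0.75, [216, 171, 231, 189]), (0.67, [182, 198, 200, 228]), (0.63, [171, 171, 190, 195]), (0.62, [199, 182, 209, 206]), (0.58, [191, 155, 205, 175])]
cell_green_center [(0.68, [320, 189, 337, 209])]
bay_red [(0.53, [223, 140, 248, 151])]
bay_yellow [(0.6, [252, 148, 283, 163])]
bay_green [(0.37, [218, 171, 230, 190])]
bay_blue [(0.75, [230, 149, 255, 163])]
silver_green_center [(0.86, [309, 169, 328, 187])]
cell_blue_center [(0.89, [222, 222, 241, 246]), (0.57, [337, 216, 355, 242])]
cell_yellow_center [(0.95, [337, 217, 356, 245])]
silver_blue_center [(0.55, [222, 197, 240, 222])]
1.1
```

View pics/top0.png

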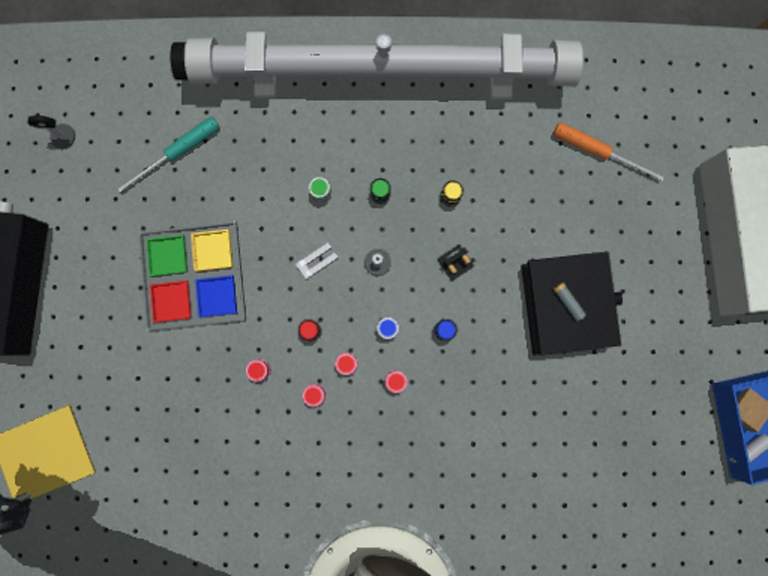

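View pics/side0.png

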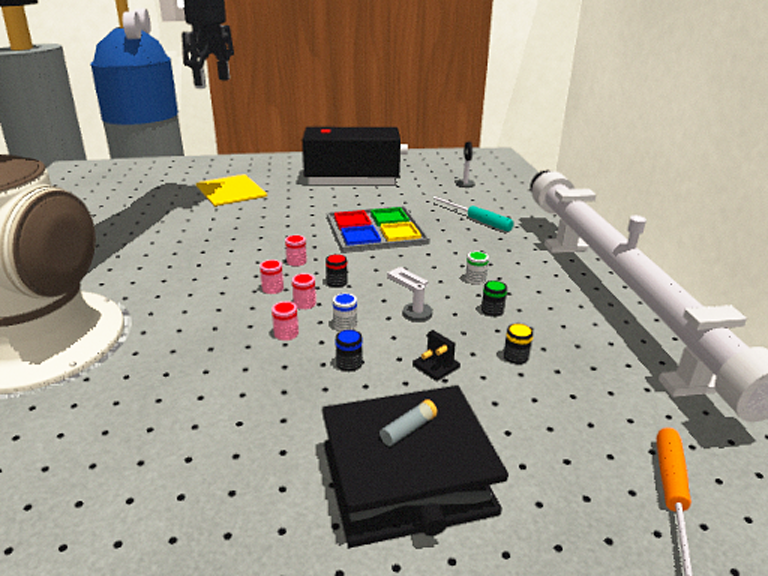

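```bash
cat > h.py <<'E'
from workcell import bot,camera,recognise
import cv2,numpy as np
from scipy.spatial.transform import Rotation as R
def ray(c,u,v):
    K=np.array(c["intrinsics"]); p=cv2.undistortPoints(np.array([[[u,v]]],float),K,np.array([c["k1"],0,0,0,0.]))[0,0]
    M=np.array(c["rotation"],float)
    M=M if M.shape==(3,3) else R.from_euler("xyz",M,degrees=True).as_matrix()
    return np.array(c["origin"]),M@np.array([p[0],-p[1],-1])
def atz(c,u,v,z):
    o,d=ray(c,u,v); return o+d*(z-o[2])/d[2]
def blobs(img,col,amin=15):
    h=cv2.cvtColor(img,cv2.COLOR_RGB2HSV); H,S,V=cv2.split(h)
    lo,hi={"red":(172,5),"yellow":(20,33),"green":(50,75),"blue":(105,128)}[col]
    m=((H>=lo)|(H<=hi)) if lo>hi else ((H>=lo)&(H<=hi))
    m=(m&(S>150)&(V>70)).astype(np.uint8)
    n,l,s,ce=cv2.connectedComponentsWithStats(m)
    return [(s[i],ce[i]) for i in range(1,n) if s[i][4]>=amin]
E
python3 - <<'E'
from h import *
for n in("top","side"):
    c=camera(n)
    np.save(f"{n}.npy",c["img"])
    for col in("red","yellow","green","blue"):
        for s,ce in blobs(c["img"],col):
            big=s[4]>350
            print(n,col,s,ce.round(1),atz(c,*ce,.009 if big else .044).round(4))
    i=c["img"][100:280,130:330] if n=="top" else c["img"][120:300,150:380]
    cv2.imwrite(f"pics/{n}crop.png",cv2.resize(i[:,:,::-1],None,fx=3,fy=3,interpolation=cv2.INTER_CUBIC))
E
```

```text
top red [100 187  27  28 637] [113.2 200.6] [0.475  0.3467 0.009 ]
top red [200 214  12  12 117] [205.3 219.5] [0.4303 0.115  0.044 ]
top red [225 237  11  11  93] [230.2 242.2] [0.3776 0.0559 0.044 ]
top red [165 242  12  11  95] [170.3 246.7] [0.3655 0.1966 0.044 ]
top red [259 249  11  11  94] [263.9 254.1] [ 0.3503 -0.0231  0.044 ]
top red [203 258  11  11  92] [208.2 263.4] [0.3276 0.1068 0.044 ]
top yellow [128 153  27  28 624] [141.  166.5] [0.5599 0.2798 0.009 ]
top yellow [   0  271   63   61 2560] [ 29.  302.6] [0.2203 0.5549 0.009 ]
top green [208 120   9   9  70] [212.  124.4] [0.658  0.1028 0.044 ]
top green [249 120   9  11  75] [253.  124.9] [0.6572 0.0046 0.044 ]
top green [ 98 157  26  27 593] [110.7 170.2] [0.5506 0.3556 0.009 ]
top blue [130 184  28  27 644] [143.7 197.1] [0.4844 0.2709 0.009 ]
top blue [253 213  11  11  86] [258.2 218.3] [ 0.4341 -0.0092  0.044 ]
top blue [292 213  12  13 120] [297.4 219.3] [ 0.4323 -0.1015  0.044 ]
top blue [477 248  35  75 711] [500.9 281.6] [ 0.2804 -0.6156  0.009 ]
side red [214  86   7   3  20] [216.8  87. ] [0.4518 0.888  0.
[... 1278 characters left out ...]
4 168  10   5  41] [318.4 170.1] [0.6606 0.1013 0.044 ]
side green [312 174  14   3  20] [317.8 175.4] [0.6517 0.0747 0.044 ]
side green [324 187  13   7  67] [330.1 190.1] [0.6595 0.0032 0.044 ]
side green [322 193  16   5  30] [329.5 195.9] [ 0.6508 -0.0211  0.044 ]
side blue [  61   19   57   64 2833] [88.6 52.9] [-0.3327  1.9714  0.009 ]
side blue [228 150  26  14 268] [240.2 156.4] [0.4799 0.1982 0.044 ]
side blue [224 196  12   6  58] [229.4 198.7] [ 0.4362 -0.0095  0.044 ]
side blue [222 202  16   6  33] [229.5 205.1] [ 0.4344 -0.0349  0.044 ]
side blue [225 220  15   9 106] [232.1 223.9] [ 0.4341 -0.1026  0.044 ]
side blue [224 228  17   6  50] [232.  231.2] [ 0.4321 -0.1259  0.044 ]
```

View pics/topcrop.png

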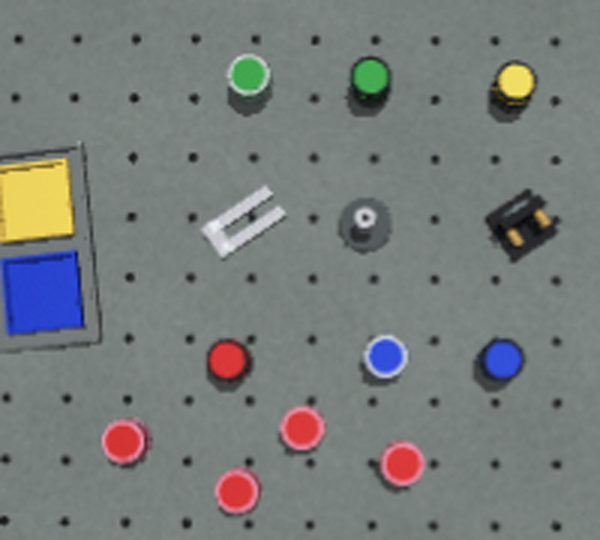

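View pics/sidecrop.png

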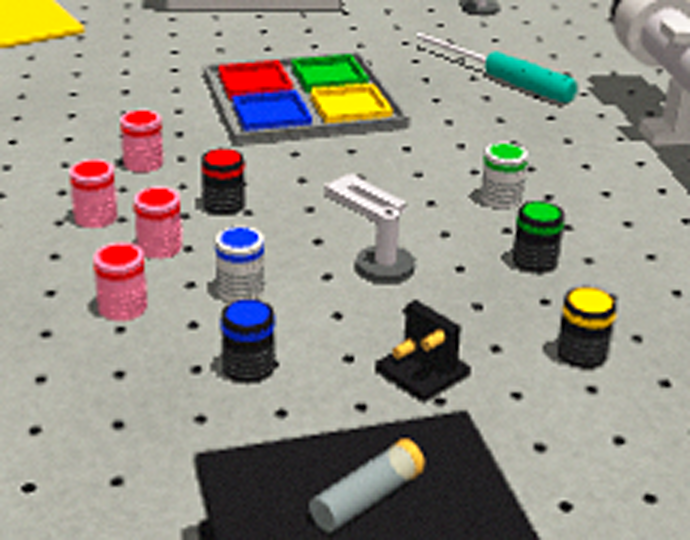

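Run:
```python
from h import *
c=camera("top"); i=c["img"]
h=cv2.cvtColor(i,cv2.COLOR_RGB2HSV)
print(h[124,294:312].tolist(), h[128,296:308].tolist())
s=h[115:140,290:312]; 
m=((s[...,0]>=18)&(s[...,0]<=34)&(s[...,1]>110)).astype(np.uint8); print(m)
ys,xs=np.nonzero(m); print(xs.mean()+290,ys.mean()+115,atz(c,xs.mean()+290,ys.mean()+115,.044))
# caddy yaw
B={k:np.array(v) for k,v in dict(red=(.475,.3467),yellow=(.5599,.2798),green=(.5506,.3556),blue=(.4844,.2709)).items()}
print(np.mean(list(B.values()),0))
for a,b in(("red","green"),("blue","yellow"),("red","blue"),("green","yellow")):
    d=B[b]-B[a]; print(a,b,np.linalg.norm(d),np.degrees(np.arctan2(d[1],d[0])))
```

```text
[[81, 14, 129], [45, 16, 96], [25, 107, 79], [25, 152, 201], [26, 150, 238], [26, 149, 239], [26, 150, 239], [26, 149, 239], [26, 149, 239], [26, 150, 238], [26, 149, 239], [27, 150, 238], [25, 152, 193], [25, 109, 96], [81, 16, 111], [81, 14, 128], [83, 16, 129], [80, 18, 128]] [[26, 126, 113], [24, 153, 214], [26, 150, 239], [27, 148, 239], [26, 150, 239], [26, 149, 239], [26, 149, 239], [26, 150, 239], [26, 150, 238], [26, 150, 238], [27, 149, 238], [24, 149, 178]]
[[0 0 0 0 0 0 0 0 0 0 0 0 0 0 0 0 0 0 0 0 0 0]
 [0 0 0 0 0 0 0 0 0 0 0 0 0 0 0 0 0 0 0 0 0 0]
 [0 0 0 0 0 0 0 0 0 0 0 0 0 0 0 0 0 0 0 0 0 0]
 [0 0 0 0 0 0 0 0 0 0 0 0 0 0 0 0 0 0 0 0 0 0]
 [0 0 0 0 0 0 0 0 0 0 0 0 0 0 0 0 0 0 0 0 0 0]
 [0 0 0 0 0 0 0 0 0 0 0 0 0 0 0 0 0 0 0 0 0 0]
 [0 0 0 0 0 0 0 0 0 0 1 1 1 0 0 0 0 0 0 0 0 0]
 [0 0 0 0 0 0 0 0 1 1 1 1 1 1 1 1 0 0 0 0 0 0]
 [0 0 0 0 0 0 0 1 1 1 1 1 1 1 1 1 1 0 0 0 0 0]
 [0 0 0 0 0 0 0 1 1 1 1 1 1 1 1 1 1 0 0 0 0 0]
 [0 0 0 0 0 0 1 1 1 1 1 1 1 1 1 1 1 1 0 0 0 0]
 [0 0 0 0 0 0 1 1 1 1 1 1 1 1 1 1 1 1 0 0 0 0]
 [0 0 0 0 0 0 1 1 1 1 1 1 1 1 1 1 1 1 0 0 0 0]
 [0 0 0 0 0 0 1 1 1 1 1 1 1 1 1 1 1 1 0 0 0 0]
 [0 0 0 0 1 1 1 1 1 1 1 1 1 1 1 1 1 1 0 0 0 0]
 [0 0 0 0 0 1 0 1 1 1 1 1 1 1 1 1 1 1 0 0 0 0]
 [0 0 0 0 0 1 1 0 1 1 1 1 1 1 1 1 0 0 0 0 0 0]
 [0 0 0 0 0 0 1 1 0 0 1 1 1 1 1 0 0 0 0 0 0 0]
 [0 0 0 0 0 0 0 1 1 0 0 0 0 0 1 1 0 0 0 0 0 0]
 [0 0 0 0 0 0 0 0 0 1 1 1 1 1 1 0 0 0 0 0 0 0]
 [0 0 0 0 0 0 0 0 0 0 0 0 0 0 0 0 0 0 0 0 0 0]
 [0 0 0 0 0 0 0 0 0 0 0 0 0 0 0 0 0 0 0 0 0 0]
 [0 0 0 0 0 0 0 0 0 0 0 0 0 0 0 0 0 0 0 0 0 0]
 [0 0 0 0 0 0 0 0 0 0 0 0 0 0 0 0 0 0 0 0 0 0]
 [0 0 0 0 0 0 0 0 0 0 0 0 0 0 0 0 0 0 0 0 0 0]]
301.2121212121212 127.40151515151516 [ 0.65223194 -0.11089108  0.044     ]
[0.517475 0.31325 ]
red green 0.07612207301433666 6.714234027971882
blue yellow 0.07602275974995905 6.7230457015934295
red blue 0.07638062581571328 -82.93080933610824
green yellow 0.07636838351045545 -83.00526455588053
```

Emit:
{"fn": "apply_moves", "kwargs": {"targets": [3.6, -6.5, -1.3, 0, 0, 0, 0.7, 3.6, -6.5, -1.3, 0, 0, 0, 0.7, 3.6, -6.5, -1.3, 0, 0, 0, 0.7, 3.6, -6.5, -1.3, 0, 0, 0, 0.7, 3.6, -6.5, -1.3, 0, 0, 0, 0.7], "newtons": 40}}

```text
time: 1.75
ee_pos: [0.3249, 0.308, 0.1612]
tcp_rot: [-180.0, 0.0, 156.8]
wrist_force: [-0.5, 1.5, 0.9]
opening: 0.0597
```

Emit:
{"fn": "apply_moves", "kwargs": {"targets": [3.57, -6.55, -1.4, 0, 0, 0, 0.7, 3.57, -6.55, -1.4, 0, 0, 0, 0.7, 3.57, -6.55, -1.4, 0, 0, 0, 0.7, 3.57, -6.55, -1.4, 0, 0, 0, 0.7, 3.57, -6.55, -1.4, 0, 0, 0, 0.7]}}

```text
time: 2.25
ee_pos: [0.432, 0.1114, 0.119]
tcp_rot: [-180.0, 0.0, 156.7]
wrist_force: [-0.4, 0.9, 0.2]
opening: 0.0603
```

Emit:
{"fn": "apply_moves", "kwargs": {"targets": [0, 0, 0, 0, 0, 0, 0.7, 0, 0, 0, 0, 0, 0, 0.7]}}

```text
time: 2.45
ee_pos: [0.4312, 0.1139, 0.1196]
tcp_rot: [-180.0, -0.0, 156.8]
wrist_force: [-0.7, 0.4, -0.2]
opening: 0.0598
```

```bash
cat > look.py <<'E'
import sys
from h import *
t=sys.argv[1]; ims=[]
for n,(a,b,d,e) in(("top",(100,280,90,330)),("side",(120,270,150,380))):
    c=camera(n); i=cv2.resize(c["img"][a:b,d:e,::-1],None,fx=2.4,fy=2.4,interpolation=cv2.INTER_CUBIC); i=i[:, :580]
    ims.append(i)
w=min(i.shape[1] for i in ims)
for i,n in zip(ims,"ts"): pass
o=np.vstack([cv2.resize(i,(450,int(i.shape[0]*450/i.shape[1]))) for i in ims]); 
cv2.imwrite(f"pics/{t}.png",o[:600])
print(o.shape); g=bot.get_obs(); print(g["time"],g["ee_pos"],g["tcp_rot"],g["q"].round(1),g["wrist_force"],g["opening"])
E
python3 look.py a1
```

```text
(630, 450, 3)
2.55 [0.4310198  0.1148905  0.11985475] [1.79981069e+02 6.39477817e-03 1.56896794e+02] [ 14.9 -10.2 -13.4  86.7   0.   38. ] [-0.02165098  0.94326551  0.0700277 ] 0.059674330260162
```

View pics/a1.png

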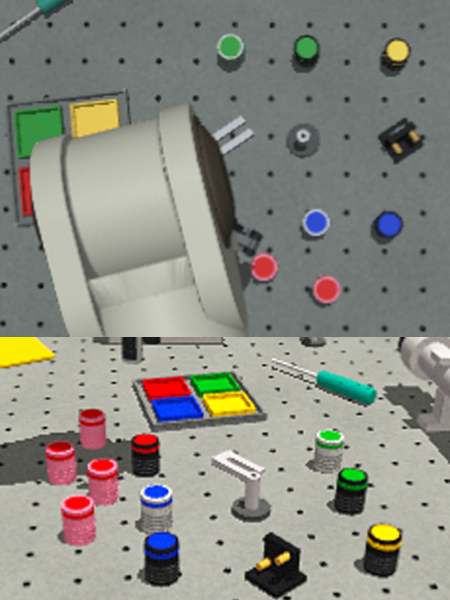

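The side view shows the red cell (145,445) standing; the hand is above it, out of the crop. I go down in steps.

Emit:
{"fn": "apply_moves", "kwargs": {"targets": [0, 0, -1.2, 0, 0, 0, 0.7, 0, 0, -2.4, 0, 0, 0, 0.7, 0, 0, -3.2, 0, 0, 0, 0.7, 0, 0, -3.55, 0, 0, 0, 0.7, 0, 0, -3.55, 0, 0, 0, 0.7]}}

```text
time: 3.05
ee_pos: [0.4303, 0.1149, 0.0124]
tcp_rot: [-179.9, -0.1, 156.9]
wrist_force: [0.5, -0.6, 0.8]
opening: 0.0596
```

```bash
python3 look.py a2
```

```text
(630, 450, 3)
3.15 [0.43171903 0.11490203 0.0143803 ] [1.79947679e+02 6.49182186e-02 1.56916082e+02] [ 14.9  -8.8 -23.9  74.8   0.   38. ] [ 0.31599038 -0.22938611  0.42817032] 0.059596750216717044
```

View pics/a2.png

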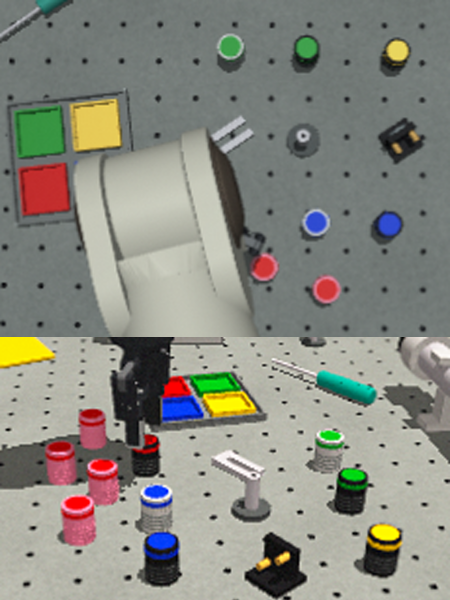

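The hand is round the red cell: front finger at (135,430) and no contact. Closing now.

Emit:
{"fn": "apply_moves", "kwargs": {"targets": [0, 0, 0, 0, 0, 0, 0.2, 0, 0, 0, 0, 0, 0, 0.2, 0, 0, 0, 0, 0, 0, 0.2, 0, 0, 0, 0, 0, 0, 0.2, 0, 0, 0, 0, 0, 0, 0.2]}}

```text
time: 3.65
ee_pos: [0.4313, 0.1142, 0.0132]
tcp_rot: [180.0, 0.0, 156.9]
wrist_force: [0.6, 0.4, 1.3]
opening: 0.0172
```

Emit:
{"fn": "apply_moves", "kwargs": {"targets": [0, 0, 0.4, 0, 0, 0, 0.2, 0, 0, 1.2, 0, 0, 0, 0.2, 0, 0, 2.2, 0, 0, 0, 0.2, 0, 0, 3.2, 0, 0, 0, 0.2, 0, 0, 3.5, 0, 0, 0, 0.2]}}

```text
time: 4.15
ee_pos: [0.4325, 0.1146, 0.122]
tcp_rot: [179.8, 0.2, 156.9]
wrist_force: [0.7, -0.1, 0.6]
opening: 0.0168
```

```bash
python3 look.py a3
```

```text
(630, 450, 3)
4.25 [0.43205935 0.11449062 0.11983217] [1.79898880e+02 1.27974674e-01 1.56861655e+02] [ 14.8 -10.2 -13.5  86.6   0.   38. ] [-0.39370076  0.58134932 -0.85377379] 0.016909305107567052
```

View pics/a3.png

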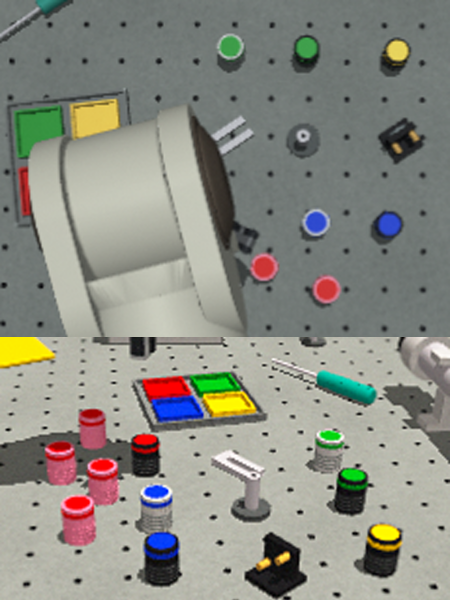

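```bash
cat >> h.py <<'E'
def proj(c,P):
    M=np.array(c["rotation"],float); M=M if M.shape==(3,3) else R.from_euler("xyz",M,degrees=True).as_matrix()
    p=M.T@(np.array(P)-c["origin"]); x,y=p[0]/-p[2],-p[1]/-p[2]; f=1+c["k1"]*(x*x+y*y); K=np.array(c["intrinsics"])
    return np.array([K[0,0]*x*f+K[0,2],K[1,1]*y*f+K[1,2]])
E
python3 - <<'E'
from h import *
c=camera("side")
for P in[(.431,.1145,0),(.431,.1145,.044),(.4313,.1149,.0135),(.4313-.0118,.1149-.0276,.0135),(.4313-.0118,.1149-.0276,.044)]:
    p=proj(c,P); print(P,p.round(1),((p-[150,120])*450/552*2.4+[0,337]).round())
i=c["img"][60:240,130:330]; cv2.imwrite("pics/a4.png",cv2.resize(i[:,:,::-1],None,fx=3,fy=3,interpolation=cv2.INTER_CUBIC))
for s,ce in blobs(c["img"],"red"): print(s,ce)
E
```

```text
(0.431, 0.1145, 0) [223.7 188.1] [144. 470.]
(0.431, 0.1145, 0.044) [223.3 172. ] [143. 439.]
(0.4313, 0.1149, 0.0135) [223.7 183.2] [144. 461.]
(0.41950000000000004, 0.0873, 0.0135) [219.5 189. ] [136. 472.]
(0.41950000000000004, 0.0873, 0.044) [219.1 177.6] [135. 450.]
[223 140  25  13 223] [234.39910314 145.46188341]
[191 157  12   5  46] [196.45652174 158.97826087]
[191 162  13   4  33] [196.60606061 163.81818182]
[218 170  12   6  56] [223.67857143 172.16071429]
[174 173  13   6  56] [180.05357143 175.875     ]
[217 175  14   5  36] [223.72222222 177.36111111]
[173 178  15   6  43] [180.04651163 181.13953488]
[196 183  12   6  59] [201.59322034 185.38983051]
[194 187  16   7  46] [201.86956522 190.97826087]
[183 202  13   7  72] [188.95833333 204.76388889]
[181 206  17   8  53] [189.35849057 210.86792453]
```

View pics/a4.png

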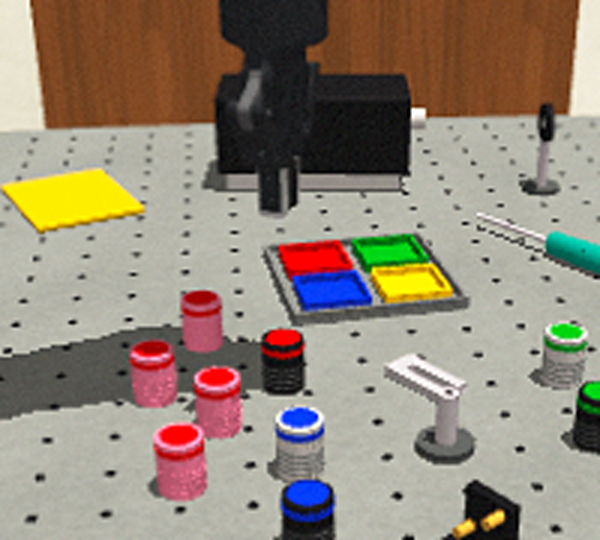

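Run:
```python
from h import *
c=camera("side");o=bot.get_obs();e=o["ee_pos"];print(e,o["opening"])
for dz in(0,.01,.02,.03,.04,.05): print(dz,((proj(c,e+[0,0,dz])-[130,60])*3).round(), ((proj(c,e+[-.0033,-.0078,dz])-[130,60])*3).round(),((proj(c,e+[.0033,.0078,dz])-[130,60])*3).round())
```

```text
[0.43094388 0.11417771 0.11739859] 0.01702568575683976
0 [277. 250.] [274. 255.] [281. 246.]
0.01 [277. 238.] [273. 242.] [281. 234.]
0.02 [277. 226.] [273. 230.] [281. 222.]
0.03 [276. 213.] [273. 217.] [280. 209.]
0.04 [276. 201.] [272. 205.] [280. 197.]
0.05 [276. 188.] [272. 192.] [280. 184.]
```

The hand shut above the cell: the fingertips appear about 30 mm higher than the TCP says. I measure this with the fingers shut.

Emit:
{"fn": "apply_moves", "kwargs": {"targets": [0, 0, 0, 0, 0, 0, 0, 0, 0, 0, 0, 0, 0, 0, 0, 0, 0, 0, 0, 0, 0]}}

```text
time: 4.65
ee_pos: [0.4308, 0.1142, 0.1174]
tcp_rot: [-180.0, -0.1, 156.9]
wrist_force: [0.9, 0.1, -0.9]
opening: 0.0003
```

Run:
```python
from h import *
c=camera("side");o=bot.get_obs();e=o["ee_pos"];print(e,o["opening"])
a,b=60,160
i=c["img"][a:a+100,b:b+130]; i=cv2.resize(i[:,:,::-1],None,fx=6,fy=6,interpolation=cv2.INTER_NEAREST)
for dz in(0,.01,.02,.03,.04):
    p=((proj(c,e+[0,0,dz])-[b,a])*6+3).astype(int); print(dz,p); cv2.circle(i,tuple(p.tolist()),3,(0,0,255),-1)
cv2.imwrite("pics/a5.png",i)
```

```text
[0.43092856 0.11417667 0.11753716] -1.8261950418247946e-06
0 [377 503]
0.01 [377 479]
0.02 [376 454]
0.03 [375 429]
0.04 [375 404]
```

View pics/a5.png

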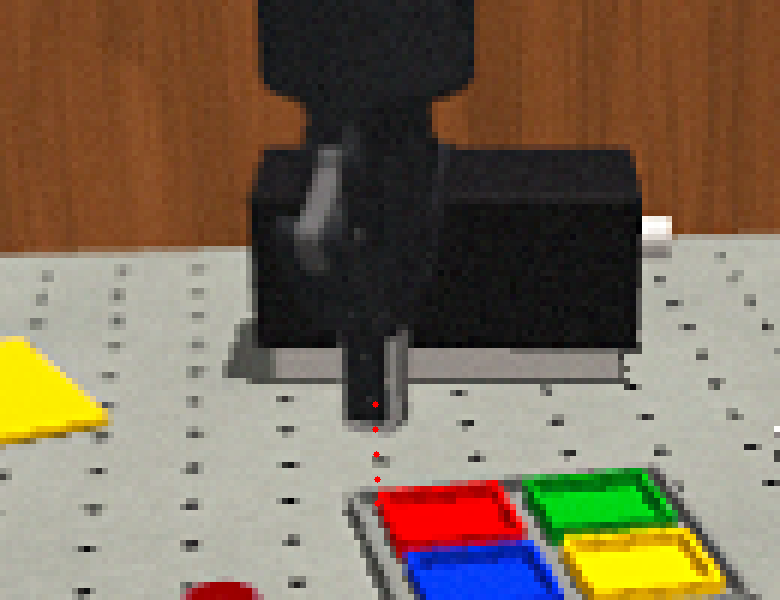

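Emit:
{"fn": "apply_moves", "kwargs": {"targets": [0, 0, 0, 0, 0, 0, 0.7, 0, 0, 0, 0, 0, 0, 0.7, 0, 0, 0, 0, 0, 0, 0.7, 0, 0, -1.0, 0, 0, 0, 0.7, 0, 0, -2.2, 0, 0, 0, 0.7]}}

```text
time: 5.2
ee_pos: [0.4324, 0.1146, 0.0527]
tcp_rot: [179.9, 0.2, 156.9]
wrist_force: [-0.1, -0.4, 0.3]
opening: 0.0597
```

Emit:
{"fn": "apply_moves", "kwargs": {"targets": [0, 0, -1.0, 0, 0, 0, 0.7, 0, 0, -1.3, 0, 0, 0, 0.7, 0, 0, -1.3, 0, 0, 0, 0.7]}}

```text
time: 5.5
ee_pos: [0.4304, 0.1141, 0.0124]
tcp_rot: [-179.9, -0.1, 156.9]
wrist_force: [-0.0, 0.9, 0.1]
opening: 0.0594
```

```bash
cat > near.py <<'E'
import sys
from h import *
t,a,b=sys.argv[1],int(sys.argv[2]),int(sys.argv[3])
c=camera("side");o=bot.get_obs();e=o["ee_pos"];print(o["time"],e,o["opening"],o["wrist_force"].round(1))
i=c["img"][a:a+100,b:b+130]; i=cv2.resize(i[:,:,::-1],None,fx=6,fy=6,interpolation=cv2.INTER_NEAREST)
y=np.radians(o["tcp_rot"][2]); d=np.array([np.sin(y),-np.cos(y),0])*o["opening"]/2
for s in(-1,0,1):
    p=((proj(c,e+s*d+[0,0,.0])-[b,a])*6+3).astype(int); cv2.circle(i,tuple(p.tolist()),3,(255,0,255),-1)
    p=((proj(c,e+s*d+[0,0,.03])-[b,a])*6+3).astype(int); cv2.circle(i,tuple(p.tolist()),3,(255,255,0),-1)
cv2.imwrite(f"pics/{t}.png",i)
E
python3 near.py a6 120 170
```

```text
5.55 [0.43135686 0.11429348 0.01376197] 0.05962927356876315 [ 0.2  0.1 -0.3]
```

View pics/a6.png

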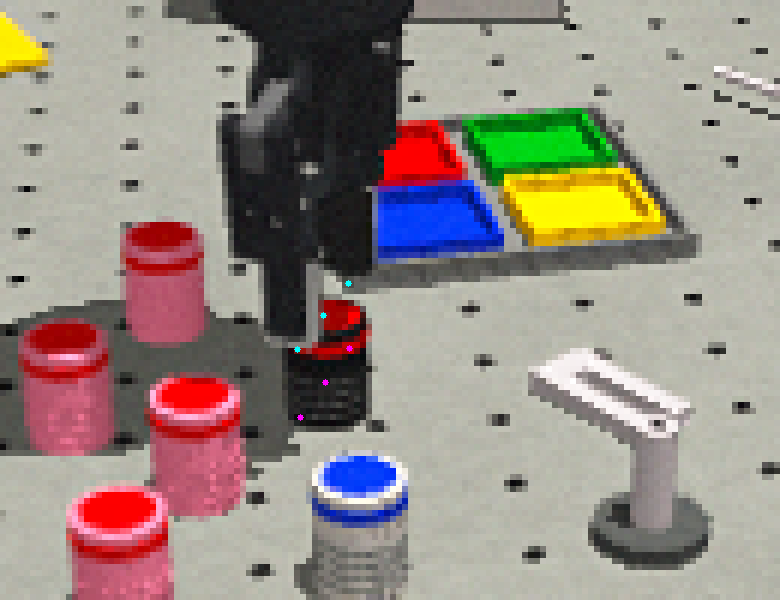

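The two fingertips show at (290,340) and (345,275), level with the cell's top, so the real tips lie about 30 mm above the reported TCP. I go down another 28 mm in small steps, watching the force.

Emit:
{"fn": "apply_moves", "kwargs": {"targets": [0, 0, -0.2, 0, 0, 0, 0.7, 0, 0, -0.4, 0, 0, 0, 0.7, 0, 0, -0.5, 0, 0, 0, 0.7, 0, 0, -0.5, 0, 0, 0, 0.7]}}

```text
time: 5.95
ee_pos: [0.4311, 0.1142, -0.0021]
tcp_rot: [-180.0, -0.0, 156.9]
wrist_force: [-0.1, 0.0, -0.2]
opening: 0.0599
```

Emit:
{"fn": "apply_moves", "kwargs": {"targets": [0, 0, -0.15, 0, 0, 0, 0.7, 0, 0, -0.3, 0, 0, 0, 0.7, 0, 0, -0.42, 0, 0, 0, 0.7, 0, 0, -0.42, 0, 0, 0, 0.7]}}

```text
time: 6.35
ee_pos: [0.4308, 0.1142, -0.0152]
tcp_rot: [-180.0, -0.0, 156.9]
wrist_force: [0.4, -0.2, -0.8]
opening: 0.0593
```

```bash
python3 near.py a7 120 170
```

```text
6.4 [ 0.43096563  0.11420645 -0.01482844] 0.06004353287134646 [-0.3  0.3  0.6]
```

View pics/a7.png

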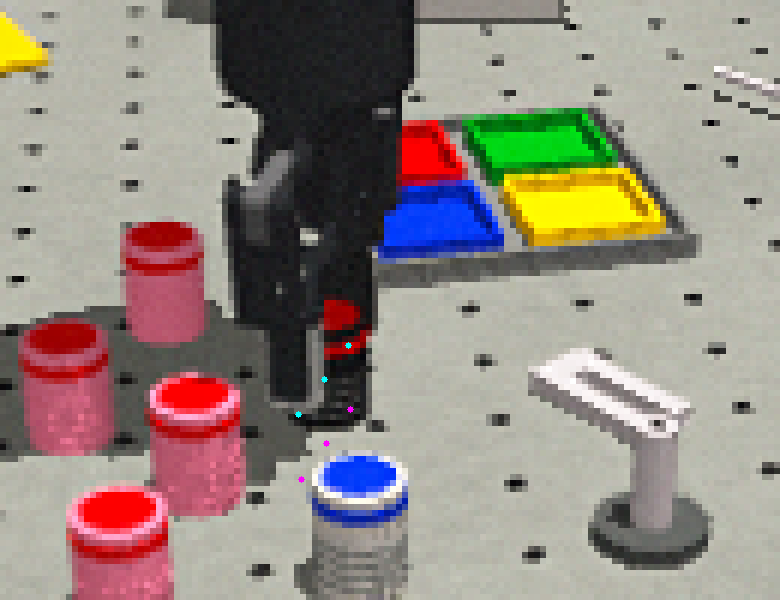

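Now the fingers straddle the red cell, with the front tip at (292,400). Closing.

Emit:
{"fn": "apply_moves", "kwargs": {"targets": [0, 0, 0, 0, 0, 0, 0.2, 0, 0, 0, 0, 0, 0, 0.2, 0, 0, 0, 0, 0, 0, 0.2, 0, 0, 0, 0, 0, 0, 0.2, 0, 0, 0, 0, 0, 0, 0.2]}}

```text
time: 6.9
ee_pos: [0.4315, 0.1143, -0.0141]
tcp_rot: [180.0, 0.0, 156.9]
wrist_force: [-0.4, -0.6, 5.1]
opening: 0.0332
```

Emit:
{"fn": "apply_moves", "kwargs": {"targets": [0, 0, 0.2, 0, 0, 0, 0.2, 0, 0, 0.8, 0, 0, 0, 0.2, 0, 0, 1.6, 0, 0, 0, 0.2, 0, 0, 2.4, 0, 0, 0, 0.2, 0, 0, 2.8, 0, 0, 0, 0.2]}}

```text
time: 7.4
ee_pos: [0.4318, 0.1144, 0.0715]
tcp_rot: [179.9, 0.1, 156.9]
wrist_force: [0.3, -0.2, -1.4]
opening: 0.0328
```

```bash
python3 near.py a8 90 170
```

```text
7.45 [0.43233782 0.11459995 0.07251138] 0.03319348480982071 [-0.4 -0.4  0.2]
```

View pics/a8.png

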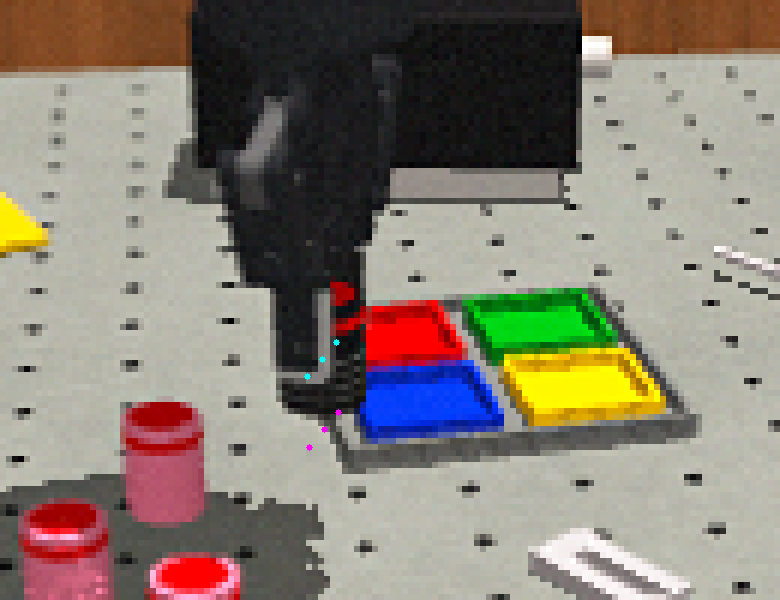

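The red cell is held upright. Carrying it to the red bay.

Emit:
{"fn": "apply_moves", "kwargs": {"targets": [0.2, 1.2, 0, 0, 0, 0, 0.2, 0.55, 2.9, 0, 0, 0, 0, 0.2, 0.9, 4.5, 0, 0, 0, 0, 0.2, 1.2, 6.1, 0, 0, 0, 0, 0.2, 1.46, 7.5, 0, 0, 0, 0, 0.2]}}

```text
time: 7.95
ee_pos: [0.4747, 0.3415, 0.0681]
tcp_rot: [-179.9, -0.0, 156.9]
wrist_force: [1.2, -0.7, -1.6]
opening: 0.0334
```

Emit:
{"fn": "apply_moves", "kwargs": {"targets": [0, 0.24, -0.2, 0, 0, 0, 0.2, 0, 0.24, -1.0, 0, 0, 0, 0.2, 0, 0.24, -1.7, 0, 0, 0, 0.2, 0, 0.24, -2.2, 0, 0, 0, 0.2, 0, 0.24, -2.2, 0, 0, 0, 0.2]}}

```text
time: 8.45
ee_pos: [0.4735, 0.345, 0.0005]
tcp_rot: [-179.8, -0.1, 156.8]
wrist_force: [0.1, 1.1, -0.9]
opening: 0.033
```

```bash
python3 near.py a9 80 170
```

```text
8.5 [0.4742784  0.34559576 0.00233532] 0.032739422298771324 [ 0.7 -0.6 -1.1]
```

View pics/a9.png

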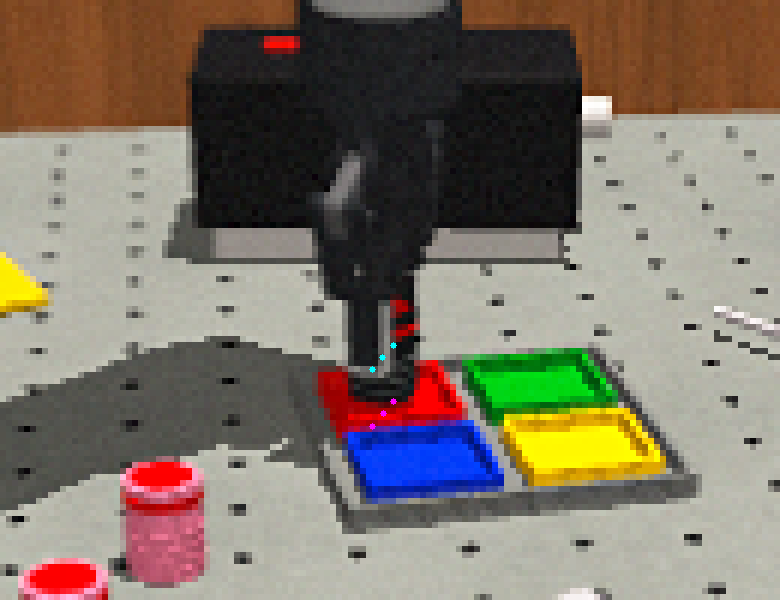

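The cell is over the middle of the red bay at (385,390). Lowering the last 11 mm slowly.

Emit:
{"fn": "apply_moves", "kwargs": {"targets": [0, 0, -0.12, 0, 0, 0, 0.2, 0, 0, -0.24, 0, 0, 0, 0.2, 0, 0, -0.32, 0, 0, 0, 0.2, 0, 0, -0.38, 0, 0, 0, 0.2, 0, 0, -0.38, 0, 0, 0, 0.2]}}

```text
time: 9.0
ee_pos: [0.4752, 0.3466, -0.0071]
tcp_rot: [180.0, 0.0, 156.9]
wrist_force: [-0.9, -1.0, 4.6]
opening: 0.0329
```

Emit:
{"fn": "apply_moves", "kwargs": {"targets": [0, 0, 0, 0, 0, 0, 0.2, 0, 0, 0, 0, 0, 0, 0.2]}}

```text
time: 9.2
ee_pos: [0.4752, 0.3466, -0.0071]
tcp_rot: [180.0, 0.0, 156.9]
wrist_force: [-0.8, -0.9, 5.9]
opening: 0.0328
```

```bash
python3 near.py a10 80 170
```

```text
9.25 [ 0.47526999  0.3465896  -0.00707868] 0.03271993639993521 [-2.8 -1.7  6.5]
```

View pics/a10.png

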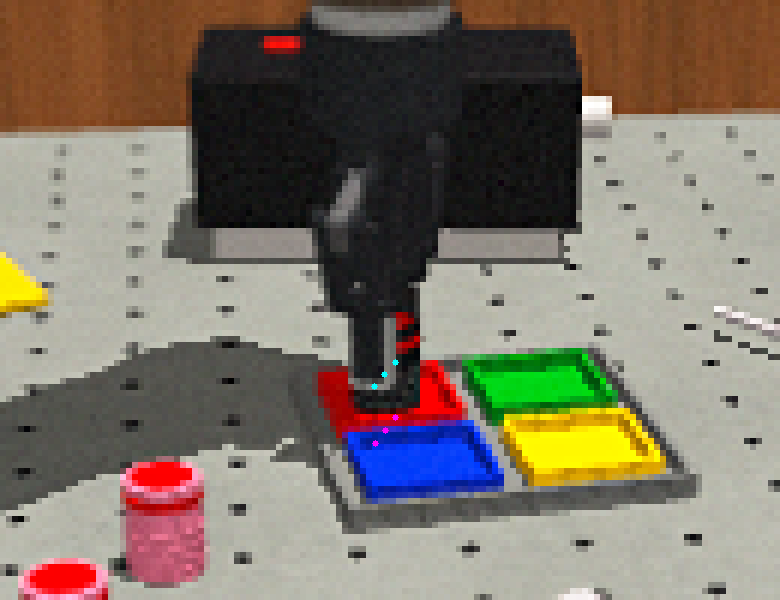

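The floor carries it (about 6 N). Letting go and rising.

Emit:
{"fn": "apply_moves", "kwargs": {"targets": [0, 0, 0, 0, 0, 0, 0.5, 0, 0, 0, 0, 0, 0, 0.6, 0, 0, 0, 0, 0, 0, 0.65, 0, 0, 0, 0, 0, 0, 0.65, 0, 0, 0, 0, 0, 0, 0.65]}}

```text
time: 9.75
ee_pos: [0.475, 0.3465, -0.008]
tcp_rot: [-180.0, -0.0, 156.9]
wrist_force: [1.1, 0.8, -0.7]
opening: 0.0555
```

Emit:
{"fn": "apply_moves", "kwargs": {"targets": [0, 0, 0.3, 0, 0, 0, 0.65, 0, 0, 1.2, 0, 0, 0, 0.65, 0, 0, 2.4, 0, 0, 0, 0.65, 0, 0, 3.4, 0, 0, 0, 0.65, 0, 0, 3.4, 0, 0, 0, 0.65]}}

```text
time: 10.25
ee_pos: [0.4768, 0.3478, 0.0997]
tcp_rot: [179.6, 0.2, 156.9]
wrist_force: [-0.1, 0.8, 1.0]
opening: 0.0556
```

```bash
python3 near.py a11 80 170
```

```text
10.3 [0.47616647 0.34731797 0.09714507] 0.055477337074739334 [ 0.7 -0.4 -0.7]
```

View pics/a11.png

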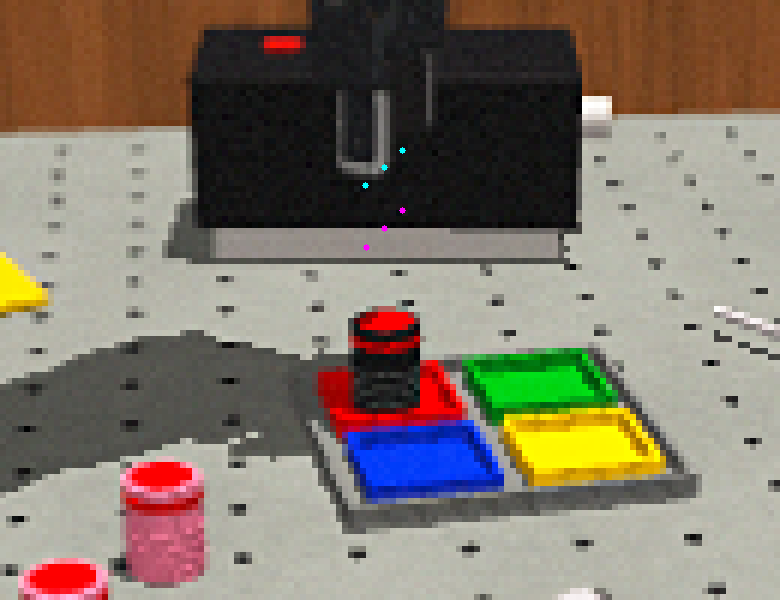

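Red stands in the red bay, at (387,360). Next is yellow.

Emit:
{"fn": "apply_moves", "kwargs": {"targets": [0.6, -1.5, 0, 0, 0, 0, 0.7, 1.2, -3.05, 0, 0, 0, 0, 0.7, 1.8, -4.6, 0, 0, 0, 0, 0.7, 2.4, -6.1, 0, 0, 0, 0, 0.7, 3.0, -7.6, 0, 0, 0, 0, 0.7]}}

```text
time: 10.8
ee_pos: [0.5649, 0.1165, 0.0933]
tcp_rot: [-180.0, -0.0, 156.9]
wrist_force: [1.6, -0.1, 0.3]
opening: 0.0602
```

Emit:
{"fn": "apply_moves", "kwargs": {"targets": [0.6, -1.6, 0, 0, 0, 0, 0.7, 1.2, -3.15, 0, 0, 0, 0, 0.7, 1.8, -4.7, 0, 0, 0, 0, 0.7, 2.4, -6.2, 0, 0, 0, 0, 0.7, 3.0, -7.7, 0, 0, 0, 0, 0.7]}}

```text
time: 11.3
ee_pos: [0.655, -0.1146, 0.0931]
tcp_rot: [-180.0, -0.1, 156.8]
wrist_force: [0.5, -0.3, -0.2]
opening: 0.0597
```

Emit:
{"fn": "apply_moves", "kwargs": {"targets": [0, 0, -0.6, 0, 0, 0, 0.7, 0, 0, -1.4, 0, 0, 0, 0.7, 0, 0, -1.4, 0, 0, 0, 0.7]}}

```text
time: 11.6
ee_pos: [0.6526, -0.1127, 0.0474]
tcp_rot: [-179.9, -0.4, 156.8]
wrist_force: [-0.4, 0.6, -0.7]
opening: 0.06
```

```bash
python3 near.py b1 160 290; python3 -c "
from h import *
print(bot.get_obs()['q'].round(1),bot.get_obs()['tcp_rot'])"
```

```text
11.65 [ 0.65338654 -0.11241647  0.04972787] 0.0598666657687755 [ 0.5 -1.   0.7]
[-9.8 20.5 11.7 81.4  0.  13.4] [-179.94027688   -0.25705673  156.84909212]
```

View pics/b1.png

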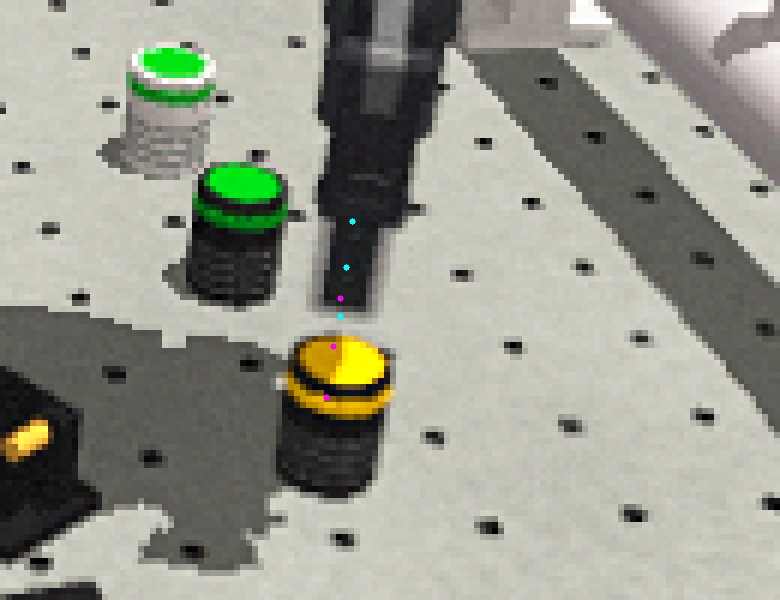

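Yellow's cell is at (340,360), with the hand lined up above it, its tip at (345,312). Going down.

Emit:
{"fn": "apply_moves", "kwargs": {"targets": [0, 0, -0.5, 0, 0, 0, 0.7, 0, 0, -1.0, 0, 0, 0, 0.7, 0, 0, -1.6, 0, 0, 0, 0.7, 0, 0, -2.0, 0, 0, 0, 0.7, 0, 0, -2.22, 0, 0, 0, 0.7]}}

```text
time: 12.15
ee_pos: [0.6543, -0.1122, -0.0161]
tcp_rot: [-180.0, -0.1, 156.9]
wrist_force: [-0.5, -1.3, 0.2]
opening: 0.0599
```

```bash
python3 near.py b2 160 290
```

```text
12.2 [ 0.65412311 -0.11220405 -0.01666622] 0.05973253490613545 [-0.2 -0.2 -0.6]
```

View pics/b2.png

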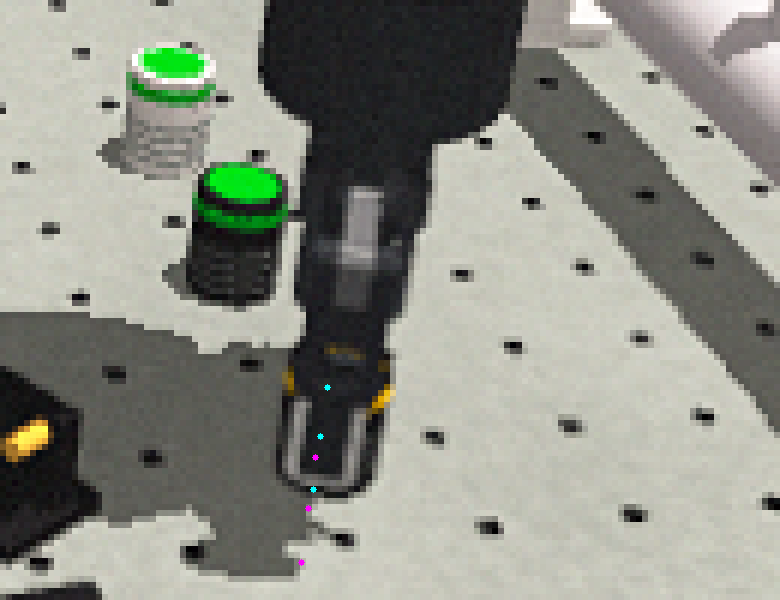

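The finger is centred on yellow at (325,440). Closing and lifting.

Emit:
{"fn": "apply_moves", "kwargs": {"targets": [0, 0, 0, 0, 0, 0, 0.2, 0, 0, 0, 0, 0, 0, 0.2, 0, 0, 0, 0, 0, 0, 0.2, 0, 0, 0, 0, 0, 0, 0.2, 0, 0, 0, 0, 0, 0, 0.2]}}

```text
time: 12.7
ee_pos: [0.6556, -0.1126, -0.0135]
tcp_rot: [180.0, 0.1, 156.9]
wrist_force: [-0.8, 0.3, 5.9]
opening: 0.0329
```

Emit:
{"fn": "apply_moves", "kwargs": {"targets": [0, 0, 0.2, 0, 0, 0, 0.2, 0, 0, 0.8, 0, 0, 0, 0.2, 0, 0, 1.6, 0, 0, 0, 0.2, 0, 0, 2.4, 0, 0, 0, 0.2, 0, 0, 3.0, 0, 0, 0, 0.2]}}

```text
time: 13.2
ee_pos: [0.6551, -0.1125, 0.0772]
tcp_rot: [180.0, 0.0, 156.9]
wrist_force: [-0.2, -0.4, -0.5]
opening: 0.0327
```

```bash
python3 near.py b3 130 290
```

```text
13.25 [ 0.6561782  -0.11272433  0.08026864] 0.032847775798298604 [-0.7 -0.3  1.8]
```

View pics/b3.png

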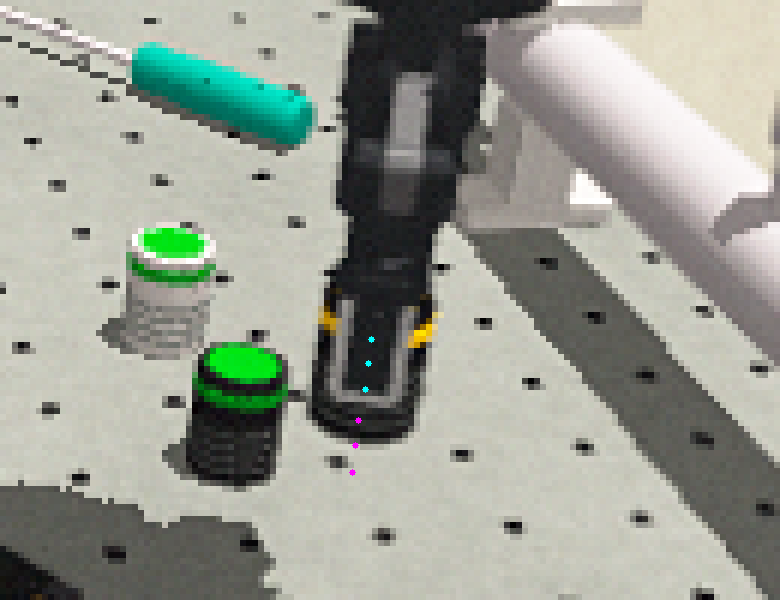

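Yellow is held upright. Going to the yellow bay.

Emit:
{"fn": "apply_moves", "kwargs": {"targets": [-0.2, 0.9, 0, 0, 0, 0, 0.2, -0.55, 2.3, 0, 0, 0, 0, 0.2, -0.9, 3.7, 0, 0, 0, 0, 0.2, -1.25, 5.1, 0, 0, 0, 0, 0.2, -1.6, 6.5, 0, 0, 0, 0, 0.2]}}

```text
time: 13.75
ee_pos: [0.606, 0.0839, 0.0748]
tcp_rot: [-180.0, -0.0, 156.8]
wrist_force: [1.5, 0.1, -0.4]
opening: 0.0326
```

Emit:
{"fn": "apply_moves", "kwargs": {"targets": [-0.4, 1.6, 0, 0, 0, 0, 0.2, -0.8, 3.1, 0, 0, 0, 0, 0.2, -1.15, 4.6, 0, 0, 0, 0, 0.2, -1.45, 6.0, 0, 0, 0, 0, 0.2, -1.57, 6.57, 0, 0, 0, 0, 0.2]}}

```text
time: 14.25
ee_pos: [0.5584, 0.2828, 0.0748]
tcp_rot: [-180.0, -0.1, 157.0]
wrist_force: [-0.0, 0.1, -1.3]
opening: 0.0328
```

Emit:
{"fn": "apply_moves", "kwargs": {"targets": [0, 0, -0.4, 0, 0, 0, 0.2, 0, 0, -1.2, 0, 0, 0, 0.2, 0, 0, -1.9, 0, 0, 0, 0.2, 0, 0, -2.4, 0, 0, 0, 0.2, 0, 0, -2.4, 0, 0, 0, 0.2]}}

```text
time: 14.75
ee_pos: [0.5586, 0.2777, 0.0004]
tcp_rot: [-179.8, -0.2, 156.8]
wrist_force: [-0.1, 0.4, -0.9]
opening: 0.0324
```

```bash
python3 near.py b4 90 200
```

```text
14.8 [0.55939767 0.27827868 0.00226658] 0.03289378731045335 [ 0.1  0.1 -0.3]
```

View pics/b4.png

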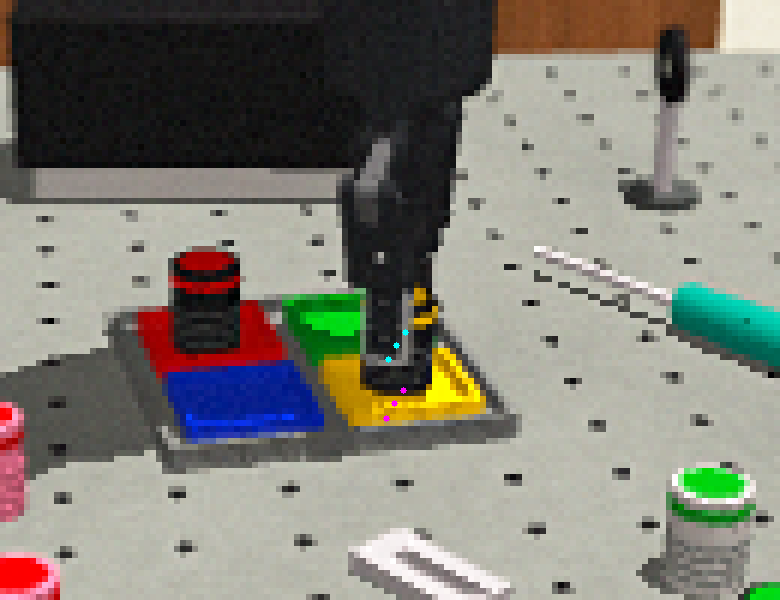

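It is over the yellow bay at (400,380). Lowering, letting go and rising.

Emit:
{"fn": "apply_moves", "kwargs": {"targets": [0, 0, -0.12, 0, 0, 0, 0.2, 0, 0, -0.24, 0, 0, 0, 0.2, 0, 0, -0.32, 0, 0, 0, 0.2, 0, 0, -0.38, 0, 0, 0, 0.2, 0, 0, -0.38, 0, 0, 0, 0.2]}}

```text
time: 15.3
ee_pos: [0.5602, 0.2797, -0.0065]
tcp_rot: [179.9, 0.1, 156.9]
wrist_force: [-1.9, -2.7, 7.5]
opening: 0.0329
```

Emit:
{"fn": "apply_moves", "kwargs": {"targets": [0, 0, 0, 0, 0, 0, 0.2, 0, 0, 0, 0, 0, 0, 0.2]}}

```text
time: 15.5
ee_pos: [0.5602, 0.2797, -0.0065]
tcp_rot: [180.0, 0.1, 156.9]
wrist_force: [-2.2, -1.8, 7.5]
opening: 0.0326
```

Emit:
{"fn": "apply_moves", "kwargs": {"targets": [0, 0, 0, 0, 0, 0, 0.5, 0, 0, 0, 0, 0, 0, 0.6, 0, 0, 0, 0, 0, 0, 0.65, 0, 0, 0, 0, 0, 0, 0.65, 0, 0, 0, 0, 0, 0, 0.65]}}

```text
time: 16.0
ee_pos: [0.5599, 0.2795, -0.008]
tcp_rot: [-180.0, -0.0, 156.9]
wrist_force: [-0.3, 0.0, -0.1]
opening: 0.0552
```

Emit:
{"fn": "apply_moves", "kwargs": {"targets": [0, 0, 0.3, 0, 0, 0, 0.65, 0, 0, 1.2, 0, 0, 0, 0.65, 0, 0, 2.4, 0, 0, 0, 0.65, 0, 0, 3.4, 0, 0, 0, 0.65, 0, 0, 3.4, 0, 0, 0, 0.65]}}

```text
time: 16.5
ee_pos: [0.5619, 0.2806, 0.1]
tcp_rot: [179.7, 0.3, 156.9]
wrist_force: [0.3, -0.7, 0.5]
opening: 0.0553
```

```bash
python3 near.py b5 90 200
```

```text
16.55 [0.56118821 0.28019369 0.0972805 ] 0.05579208576210192 [-0.4  0.2 -0.8]
```

View pics/b5.png

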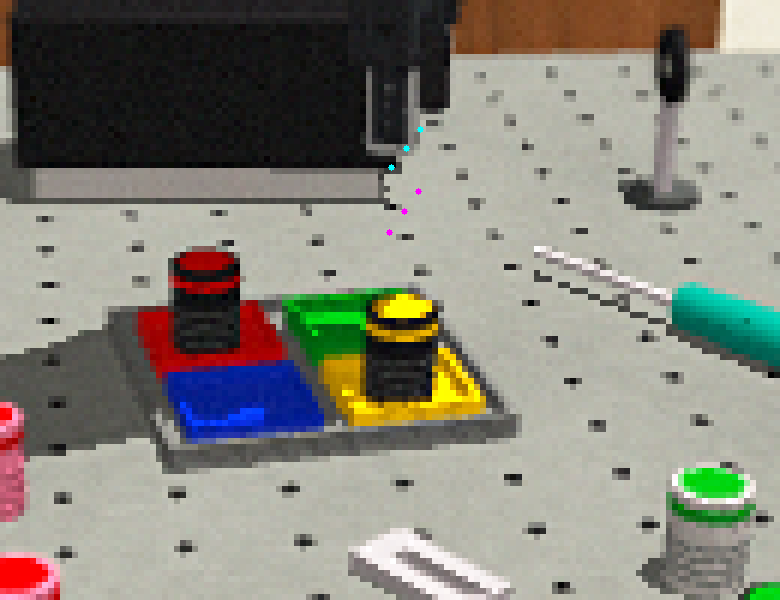

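Yellow stands in its bay at (400,345). Next is green.

Emit:
{"fn": "apply_moves", "kwargs": {"targets": [0.5, -1.5, 0, 0, 0, 0, 0.7, 1.0, -3.0, 0, 0, 0, 0, 0.7, 1.5, -4.5, 0, 0, 0, 0, 0.7, 2.0, -6.0, 0, 0, 0, 0, 0.7, 2.5, -7.5, 0, 0, 0, 0, 0.7]}}

```text
time: 17.05
ee_pos: [0.6347, 0.0527, 0.0932]
tcp_rot: [-180.0, -0.1, 156.9]
wrist_force: [0.8, 0.4, 0.1]
opening: 0.0596
```

Emit:
{"fn": "apply_moves", "kwargs": {"targets": [0.77, -1.0, 0, 0, 0, 0, 0.7, 0.77, -1.69, -0.2, 0, 0, 0, 0.7, 0.77, -1.69, -0.8, 0, 0, 0, 0.7, 0.77, -1.69, -1.4, 0, 0, 0, 0.7, 0.77, -1.69, -1.4, 0, 0, 0, 0.7]}}

```text
time: 17.55
ee_pos: [0.656, 0.0035, 0.0483]
tcp_rot: [-179.9, -0.3, 156.8]
wrist_force: [-0.1, 0.4, -0.6]
opening: 0.0598
```

```bash
python3 near.py c1 130 260
```

```text
17.6 [0.65667596 0.00374581 0.05016863] 0.05978286953991702 [-0.3  0.4  0.6]
```

View pics/c1.png

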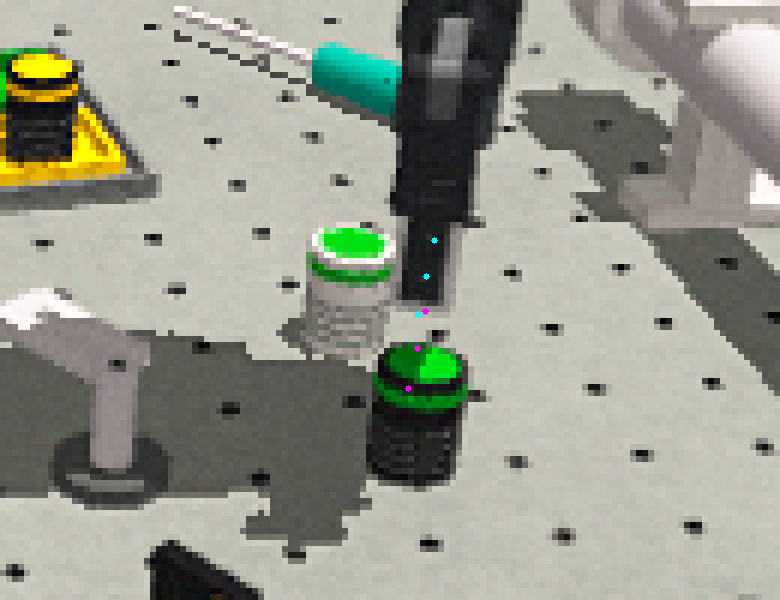

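The black green cell is at (420,365) under the hand; the silver one at (352,245) is clear. Going down.

Emit:
{"fn": "apply_moves", "kwargs": {"targets": [0, 0, -0.5, 0, 0, 0, 0.7, 0, 0, -1.0, 0, 0, 0, 0.7, 0, 0, -1.6, 0, 0, 0, 0.7, 0, 0, -2.0, 0, 0, 0, 0.7, 0, 0, -2.22, 0, 0, 0, 0.7]}}

```text
time: 18.1
ee_pos: [0.6572, 0.004, -0.0164]
tcp_rot: [-180.0, -0.1, 156.9]
wrist_force: [0.1, 0.2, 0.4]
opening: 0.06
```

```bash
python3 near.py c2 130 260
```

```text
18.15 [ 0.65702307  0.00396921 -0.01682022] 0.05983113470479943 [-1.  -0.7 -0.5]
```

View pics/c2.png

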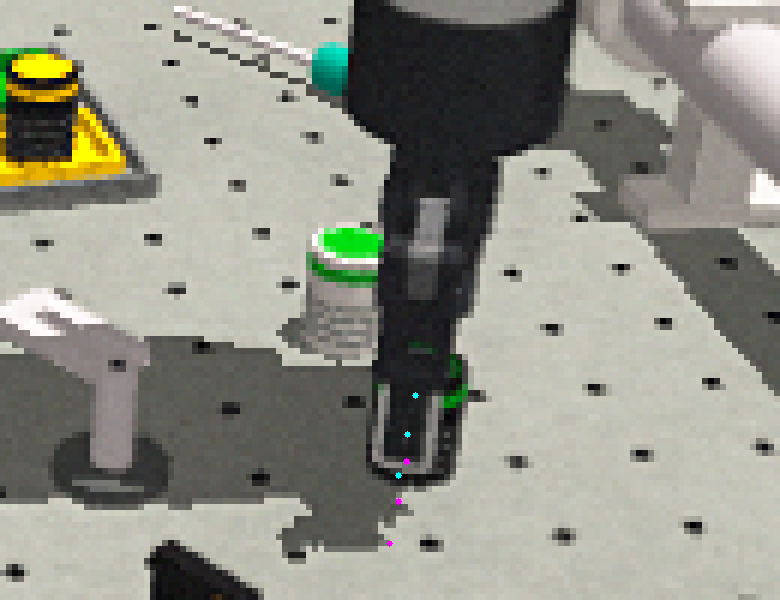

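The fingers straddle the green cell, with the front one at (408,440). Closing and lifting.

Emit:
{"fn": "apply_moves", "kwargs": {"targets": [0, 0, 0, 0, 0, 0, 0.2, 0, 0, 0, 0, 0, 0, 0.2, 0, 0, 0, 0, 0, 0, 0.2, 0, 0, 0, 0, 0, 0, 0.2, 0, 0, 0, 0, 0, 0, 0.2]}}

```text
time: 18.65
ee_pos: [0.6586, 0.0038, -0.0135]
tcp_rot: [180.0, 0.1, 156.9]
wrist_force: [0.4, -0.5, 5.0]
opening: 0.0328
```

Emit:
{"fn": "apply_moves", "kwargs": {"targets": [0, 0, 0.2, 0, 0, 0, 0.2, 0, 0, 0.8, 0, 0, 0, 0.2, 0, 0, 1.6, 0, 0, 0, 0.2, 0, 0, 2.4, 0, 0, 0, 0.2, 0, 0, 3.2, 0, 0, 0, 0.2]}}

```text
time: 19.15
ee_pos: [0.6576, 0.0039, 0.0824]
tcp_rot: [-180.0, -0.0, 156.9]
wrist_force: [0.4, -0.9, -1.0]
opening: 0.0329
```

```bash
python3 near.py c3 100 260
```

```text
19.2 [0.6592376  0.00391521 0.08707578] 0.032941108554163545 [-0.9  0.8  3. ]
```

View pics/c3.png

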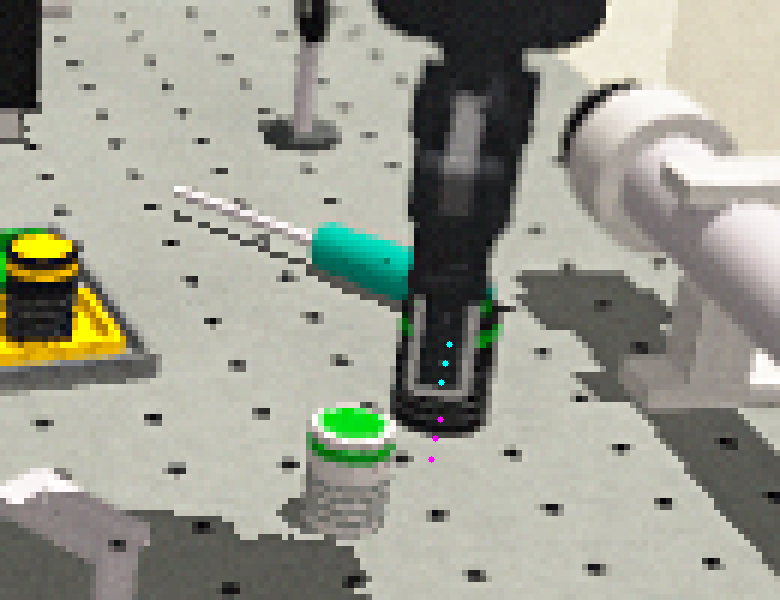

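Green is held upright. Going to the green bay.

Emit:
{"fn": "apply_moves", "kwargs": {"targets": [-0.25, 0.8, 0, 0, 0, 0, 0.2, -0.65, 2.1, 0, 0, 0, 0, 0.2, -1.05, 3.4, 0, 0, 0, 0, 0.2, -1.45, 4.7, 0, 0, 0, 0, 0.2, -1.8, 5.9, 0, 0, 0, 0, 0.2]}}

```text
time: 19.7
ee_pos: [0.6031, 0.1824, 0.0813]
tcp_rot: [-180.0, -0.0, 156.9]
wrist_force: [0.1, 0.9, -0.0]
opening: 0.0329
```

Emit:
{"fn": "apply_moves", "kwargs": {"targets": [-0.45, 1.5, 0, 0, 0, 0, 0.2, -0.9, 2.9, 0, 0, 0, 0, 0.2, -1.3, 4.3, 0, 0, 0, 0, 0.2, -1.65, 5.4, 0, 0, 0, 0, 0.2, -1.78, 5.82, 0, 0, 0, 0, 0.2]}}

```text
time: 20.2
ee_pos: [0.5491, 0.3583, 0.0811]
tcp_rot: [-180.0, -0.0, 157.0]
wrist_force: [0.3, 0.3, -0.6]
opening: 0.0328
```

Emit:
{"fn": "apply_moves", "kwargs": {"targets": [0, 0, -0.2, 0, 0, 0, 0.2, 0, 0, -1.0, 0, 0, 0, 0.2, 0, 0, -1.8, 0, 0, 0, 0.2, 0, 0, -2.4, 0, 0, 0, 0.2, 0, 0, -2.6, 0, 0, 0, 0.2]}}

```text
time: 20.7
ee_pos: [0.5499, 0.3532, 0.0007]
tcp_rot: [-179.8, -0.1, 156.8]
wrist_force: [-0.5, -0.2, -0.9]
opening: 0.0326
```

```bash
python3 near.py c4 80 200
```

```text
20.75 [0.5500268  0.35343437 0.00094327] 0.032633727829274914 [-0.4 -0.5 -1.3]
```

View pics/c4.png

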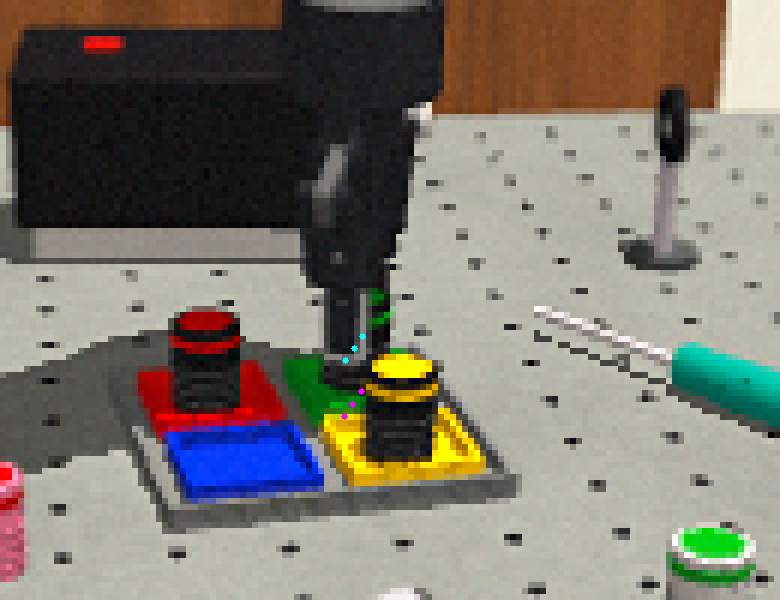

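It is over the green bay at (352,370), clear of yellow. Lowering.

Emit:
{"fn": "apply_moves", "kwargs": {"targets": [0, 0, -0.12, 0, 0, 0, 0.2, 0, 0, -0.24, 0, 0, 0, 0.2, 0, 0, -0.32, 0, 0, 0, 0.2, 0, 0, -0.38, 0, 0, 0, 0.2, 0, 0, -0.38, 0, 0, 0, 0.2]}}

```text
time: 21.25
ee_pos: [0.551, 0.3556, -0.0065]
tcp_rot: [179.9, 0.1, 156.9]
wrist_force: [-2.0, -1.8, 4.3]
opening: 0.0332
```

Emit:
{"fn": "apply_moves", "kwargs": {"targets": [0, 0, 0, 0, 0, 0, 0.2, 0, 0, 0, 0, 0, 0, 0.2]}}

```text
time: 21.45
ee_pos: [0.551, 0.3556, -0.0065]
tcp_rot: [179.9, 0.1, 156.9]
wrist_force: [-1.2, -1.9, 4.6]
opening: 0.0329
```

Emit:
{"fn": "apply_moves", "kwargs": {"targets": [0, 0, 0, 0, 0, 0, 0.5, 0, 0, 0, 0, 0, 0, 0.6, 0, 0, 0, 0, 0, 0, 0.6, 0, 0, 0, 0, 0, 0, 0.6, 0, 0, 0, 0, 0, 0, 0.6]}}

```text
time: 21.95
ee_pos: [0.5506, 0.3555, -0.008]
tcp_rot: [-180.0, -0.0, 156.9]
wrist_force: [-0.1, 0.1, 0.1]
opening: 0.0516
```

Emit:
{"fn": "apply_moves", "kwargs": {"targets": [0, 0, 0.3, 0, 0, 0, 0.6, 0, 0, 1.2, 0, 0, 0, 0.6, 0, 0, 2.4, 0, 0, 0, 0.6, 0, 0, 3.4, 0, 0, 0, 0.6, 0, 0, 3.4, 0, 0, 0, 0.6]}}

```text
time: 22.45
ee_pos: [0.5525, 0.3567, 0.1002]
tcp_rot: [179.6, 0.3, 156.9]
wrist_force: [-0.7, 0.6, -0.1]
opening: 0.0509
```

```bash
python3 near.py c5 80 200
```

```text
22.5 [0.55181472 0.35627134 0.09744097] 0.05097617786441806 [-0.3 -0.4 -0.6]
```

View pics/c5.png

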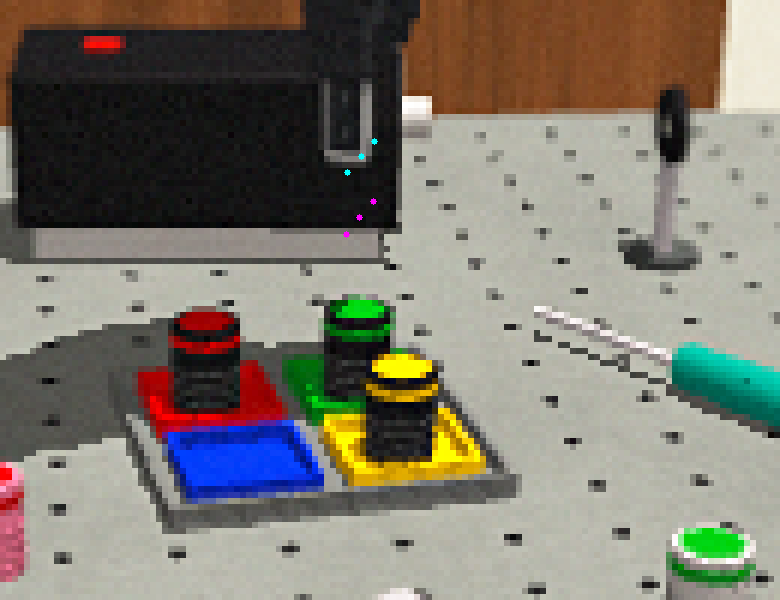

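Green stands in its bay at (358,350). Next is blue.

Emit:
{"fn": "apply_moves", "kwargs": {"targets": [-0.4, -1.5, 0, 0, 0, 0, 0.7, -0.8, -3.05, 0, 0, 0, 0, 0.7, -1.2, -4.6, 0, 0, 0, 0, 0.7, -1.6, -6.15, 0, 0, 0, 0, 0.7, -1.96, -7.6, 0, 0, 0, 0, 0.7]}}

```text
time: 23.0
ee_pos: [0.4904, 0.1256, 0.0932]
tcp_rot: [-180.0, -0.1, 156.9]
wrist_force: [1.4, 0.2, 0.2]
opening: 0.0599
```

Emit:
{"fn": "apply_moves", "kwargs": {"targets": [-0.4, -1.55, 0, 0, 0, 0, 0.7, -0.8, -3.1, 0, 0, 0, 0, 0.7, -1.2, -4.65, 0, 0, 0, 0, 0.7, -1.6, -6.2, 0, 0, 0, 0, 0.7, -1.96, -7.66, 0, 0, 0, 0, 0.7]}}

```text
time: 23.5
ee_pos: [0.4317, -0.104, 0.0934]
tcp_rot: [-180.0, -0.0, 156.9]
wrist_force: [1.4, 0.2, -0.1]
opening: 0.0598
```

Emit:
{"fn": "apply_moves", "kwargs": {"targets": [0, 0, -0.6, 0, 0, 0, 0.7, 0, 0, -1.4, 0, 0, 0, 0.7, 0, 0, -1.4, 0, 0, 0, 0.7]}}

```text
time: 23.8
ee_pos: [0.4307, -0.1023, 0.0488]
tcp_rot: [-179.9, -0.3, 156.8]
wrist_force: [-0.1, 0.5, 0.8]
opening: 0.0599
```

```bash
python3 near.py d1 160 170
```

```text
23.85 [ 0.43155854 -0.10214523  0.05063233] 0.06007729633801311 [ 0.5 -0.3  0.3]
```

View pics/d1.png

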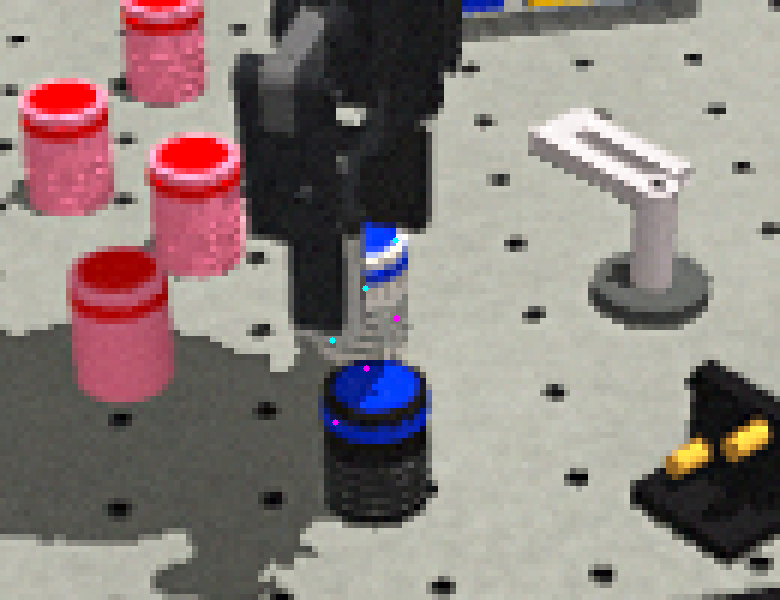

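The black blue cell is at (375,390); the silver one at (385,250) is behind and clear. A 1 mm shift in x, then down.

Emit:
{"fn": "apply_moves", "kwargs": {"targets": [0.04, 0, -0.5, 0, 0, 0, 0.7, 0.04, 0, -1.0, 0, 0, 0, 0.7, 0.04, 0, -1.6, 0, 0, 0, 0.7, 0.04, 0, -2.0, 0, 0, 0, 0.7, 0.04, 0, -2.22, 0, 0, 0, 0.7]}}

```text
time: 24.35
ee_pos: [0.4341, -0.102, -0.0149]
tcp_rot: [-180.0, -0.0, 156.9]
wrist_force: [0.6, -0.8, -0.4]
opening: 0.0601
```

```bash
python3 near.py d2 160 170
```

```text
24.4 [ 0.43379427 -0.10197387 -0.01552796] 0.059625063725688536 [-0.7 -1.   0.6]
```

View pics/d2.png

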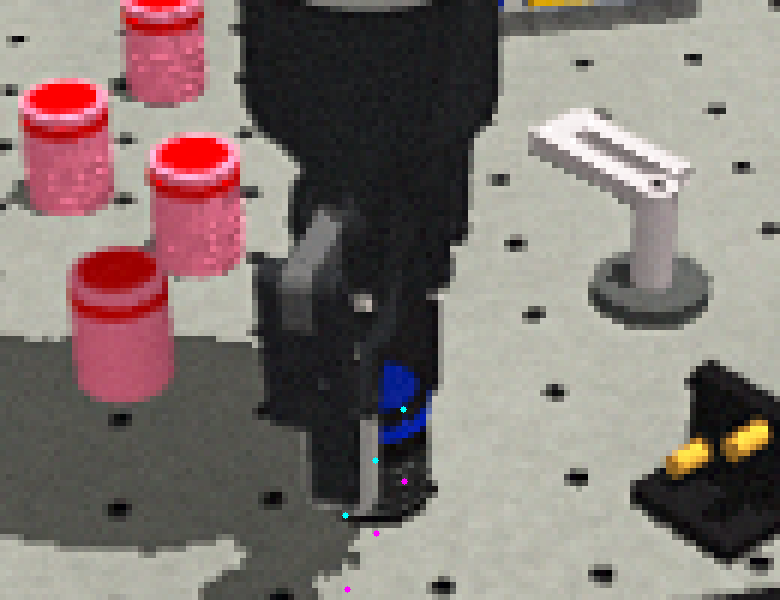

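The fingers straddle the blue cell, with the front one at (340,470). Closing and lifting.

Emit:
{"fn": "apply_moves", "kwargs": {"targets": [0, 0, 0, 0, 0, 0, 0.2, 0, 0, 0, 0, 0, 0, 0.2, 0, 0, 0, 0, 0, 0, 0.2, 0, 0, 0, 0, 0, 0, 0.2, 0, 0, 0, 0, 0, 0, 0.2]}}

```text
time: 24.9
ee_pos: [0.4349, -0.1025, -0.0135]
tcp_rot: [180.0, 0.1, 156.9]
wrist_force: [-0.6, 0.4, 6.4]
opening: 0.0329
```

Emit:
{"fn": "apply_moves", "kwargs": {"targets": [0, 0, 0.2, 0, 0, 0, 0.2, 0, 0, 0.8, 0, 0, 0, 0.2, 0, 0, 1.6, 0, 0, 0, 0.2, 0, 0, 2.4, 0, 0, 0, 0.2, 0, 0, 3.2, 0, 0, 0, 0.2]}}

```text
time: 25.4
ee_pos: [0.434, -0.1023, 0.0827]
tcp_rot: [-180.0, -0.0, 156.9]
wrist_force: [0.4, 0.9, 0.1]
opening: 0.0327
```

```bash
python3 near.py d3 130 170
```

```text
25.45 [ 0.43559397 -0.10269537  0.08664872] 0.03292976582131479 [-0.7  0.1  3.3]
```

View pics/d3.png

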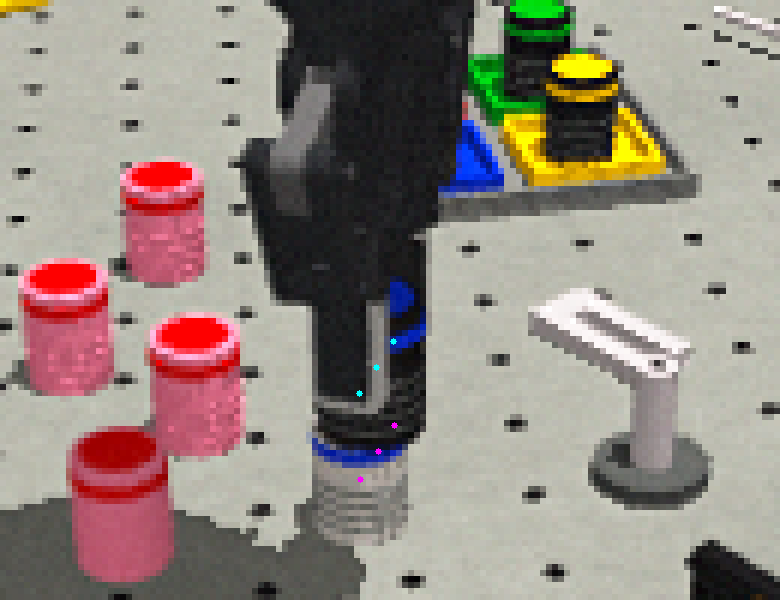

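Blue is held upright. Going to the blue bay.

Emit:
{"fn": "apply_moves", "kwargs": {"targets": [0.1, 0.8, 0, 0, 0, 0, 0.2, 0.3, 2.2, 0, 0, 0, 0, 0.2, 0.5, 3.6, 0, 0, 0, 0, 0.2, 0.65, 4.9, 0, 0, 0, 0, 0.2, 0.84, 6.2, 0, 0, 0, 0, 0.2]}}

```text
time: 25.95
ee_pos: [0.4593, 0.0853, 0.0818]
tcp_rot: [180.0, 0.0, 156.9]
wrist_force: [1.1, -0.2, -0.3]
opening: 0.0332
```

Emit:
{"fn": "apply_moves", "kwargs": {"targets": [0.2, 1.5, 0, 0, 0, 0, 0.2, 0.4, 3.0, 0, 0, 0, 0, 0.2, 0.6, 4.5, 0, 0, 0, 0, 0.2, 0.77, 5.7, 0, 0, 0, 0, 0.2, 0.84, 6.23, 0, 0, 0, 0, 0.2]}}

```text
time: 26.45
ee_pos: [0.4844, 0.2733, 0.0812]
tcp_rot: [180.0, -0.0, 157.0]
wrist_force: [-0.2, -0.5, -1.2]
opening: 0.0332
```

Emit:
{"fn": "apply_moves", "kwargs": {"targets": [0, 0, -0.2, 0, 0, 0, 0.2, 0, 0, -1.0, 0, 0, 0, 0.2, 0, 0, -1.8, 0, 0, 0, 0.2, 0, 0, -2.4, 0, 0, 0, 0.2, 0, 0, -2.6, 0, 0, 0, 0.2]}}

```text
time: 26.95
ee_pos: [0.4834, 0.2685, 0.0013]
tcp_rot: [-179.8, -0.1, 156.8]
wrist_force: [0.4, -0.0, -0.9]
opening: 0.0326
```

```bash
python3 near.py d4 80 200
```

```text
27.0 [0.48355711 0.26871931 0.00146265] 0.03236658629260649 [-0.2 -0.8 -0.9]
```

View pics/d4.png

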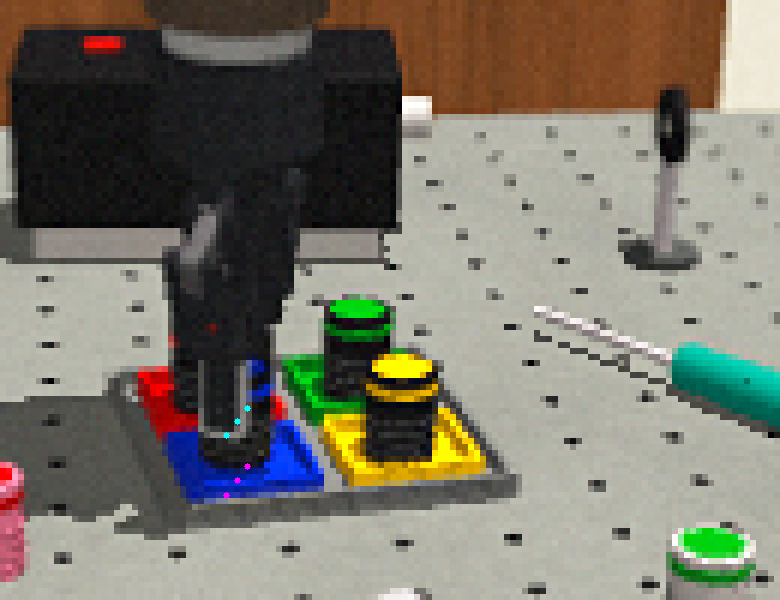

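It is over the blue bay at (235,445). Lowering.

Emit:
{"fn": "apply_moves", "kwargs": {"targets": [0, 0, -0.12, 0, 0, 0, 0.2, 0, 0, -0.24, 0, 0, 0, 0.2, 0, 0, -0.32, 0, 0, 0, 0.2, 0, 0, -0.38, 0, 0, 0, 0.2, 0, 0, -0.38, 0, 0, 0, 0.2]}}

```text
time: 27.5
ee_pos: [0.485, 0.2706, -0.0065]
tcp_rot: [179.9, 0.1, 156.9]
wrist_force: [-1.9, -3.3, 8.9]
opening: 0.0327
```

Emit:
{"fn": "apply_moves", "kwargs": {"targets": [0, 0, 0, 0, 0, 0, 0.2, 0, 0, 0, 0, 0, 0, 0.2]}}

```text
time: 27.7
ee_pos: [0.485, 0.2707, -0.0065]
tcp_rot: [180.0, 0.1, 156.9]
wrist_force: [-3.2, -2.9, 8.4]
opening: 0.0329
```

Seated (about 8 N). Letting go, rising, and moving off to the side for a clear view.

Emit:
{"fn": "apply_moves", "kwargs": {"targets": [0, 0, 0, 0, 0, 0, 0.5, 0, 0, 0, 0, 0, 0, 0.6, 0, 0, 0, 0, 0, 0, 0.6, 0, 0, 0, 0, 0, 0, 0.6, 0, 0, 0, 0, 0, 0, 0.6]}}

```text
time: 28.2
ee_pos: [0.4846, 0.2706, -0.008]
tcp_rot: [-180.0, -0.0, 156.9]
wrist_force: [-0.0, 0.3, 0.4]
opening: 0.0515
```

Emit:
{"fn": "apply_moves", "kwargs": {"targets": [0, 0, 0.3, 0, 0, 0, 0.6, 0, 0, 1.2, 0, 0, 0, 0.6, 0, 0, 2.6, 0, 0, 0, 0.6, 0, 0, 4.0, 0, 0, 0, 0.6, 0, 0, 5.4, 0, 0, 0, 0.6]}}

```text
time: 28.7
ee_pos: [0.4844, 0.2704, 0.1565]
tcp_rot: [180.0, 0.0, 156.9]
wrist_force: [0.4, 0.9, 0.3]
opening: 0.0512
```

Emit:
{"fn": "apply_moves", "kwargs": {"targets": [-1.6, 1.3, 0, 0, 0, 0, 0.6, -3.0, 2.4, 0, 0, 0, 0, 0.6, -4.4, 3.5, 0, 0, 0, 0, 0.6, -5.6, 4.6, 0, 0, 0, 0, 0.6, -6.4, 5.6, 0, 0, 0, 0, 0.6]}}

```text
time: 29.2
ee_pos: [0.2946, 0.4351, 0.1553]
tcp_rot: [179.9, 0.0, 156.8]
wrist_force: [0.8, 0.4, 0.8]
opening: 0.0515
```

Emit:
{"fn": "apply_moves", "kwargs": {"targets": [-0.5, 1.5, 0, 0, 0, 0, 0.6, -0.5, 2.5, 0, 0, 0, 0, 0.6, -0.5, 2.5, 0, 0, 0, 0, 0.6, -0.5, 2.5, 0, 0, 0, 0, 0.6, -0.5, 2.5, 0, 0, 0, 0, 0.6]}}

```text
time: 29.7
ee_pos: [0.2816, 0.5086, 0.1545]
tcp_rot: [180.0, 0.0, 156.8]
wrist_force: [-0.4, 0.5, 0.3]
opening: 0.0515
```

```bash
python3 look.py e1
python3 - <<'E'
from h import *
for n in("top","side"):
    c=camera(n)
    for col in("red","yellow","green","blue"):
        for s,ce in blobs(c["img"],col,25):
            if s[4]<200 and 100<ce[0]<350 and ce[1]>100: print(n,col,s[4],atz(c,*ce,.051 if atz(c,*ce,.05)[1]>.21 else .044).round(4)[:2])
E
```

```text
(630, 450, 3)
29.8 [0.28184116 0.50852897 0.15465259] [1.79970180e+02 4.48123086e-03 1.56800560e+02] [61.   8.6  8.9 90.3 -0.  84.2] [-0.71025042 -0.34723177 -0.41569123] 0.05129087684824485
top red 93 [0.3776 0.0559]
top red 95 [0.3655 0.1966]
top red 92 [ 0.3502 -0.023 ]
top red 94 [0.3275 0.1067]
top green 69 [0.6579 0.1027]
top blue 86 [ 0.4341 -0.0092]
side red 29 [0.4755 0.3451]
side red 65 [0.4494 0.2494]
side red 41 [0.367  0.1945]
side red 34 [0.3675 0.1662]
side red 49 [0.3294 0.1047]
side red 41 [0.3318 0.0789]
side red 59 [0.3788 0.0542]
side red 46 [0.3793 0.0289]
side red 73 [ 0.352  -0.0251]
side red 52 [ 0.3533 -0.0483]
side yellow 35 [0.5613 0.2804]
side yellow 25 [0.5561 0.2485]
side yellow 182 [0.5492 0.2005]
side yellow 26 [ 0.5116 -0.2419]
side green 26 [0.5518 0.3548]
side green 69 [0.5177 0.2594]
side green 41 [0.6606 0.1013]
side blue 39 [0.484  0.2701]
side blue 27 [0.4815 0.2415]
side blue 172 [0.4806 0.1923]
side blue 58 [ 0.4362 -0.0095]
side blue 33 [ 0.4344 -0.0349]
```

View pics/e1.png

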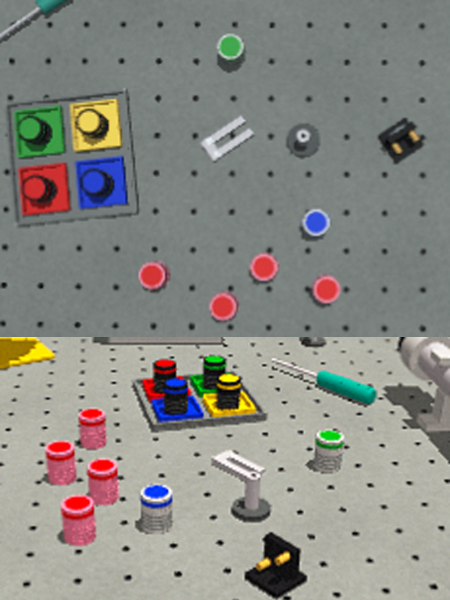

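Both views show the four black cells upright in the matching bays. The disc centres, taken at 51 mm height, lie within 2 mm of the bay centres. The silver and pink cells have not moved.

```bash
python3 -c "
from workcell import bot
print(bot.job_done(), bot.get_obs()['time'])"
```

```text
the job is handed in; nothing more can be done
the job is handed in; nothing more can be done
```

All four black-bodied cells (red, yellow, green and blue) are standing in the bays of their own colour. I set each one down until the bay floor carried it (about 5–9 N), then let go. I handed the job in at about 30 s.

- **Last checks:** In the last side picture the disc centres, taken at the seated height of 51 mm, lie within 2 mm of the bay centres, and all four cells look upright. In both views the two silver cells and the four pink look-alikes are where they started, within 1 mm. The hand is well clear of everything.
- **What disagreed:** The real fingertips sit about 30 mm higher than the reported tool position. Because of this, my first grasp on red closed above the cell without moving it. I measured the offset in the side camera, corrected for it, and the grasps that followed all held first time.
- **What I could not confirm:** In the final top view my colour search did not separate the cell discs from the same-coloured bays. From above I checked the placing by eye only.

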